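# Change over the UV curing tray and wind its timer

### The job

The pipe flanges lying in the curing tray are finished: swing the UV lamp clear of the tray, set those flanges down flat, side by side, in the shallow carton, and seat every uncured flange from the bench flat in an empty nest of its own outline. Then swing the lamp back until it is centred over the tray, and only after that wind the clockwork timer's key clockwise, one partial turn after another, all the way to its stop. Leave the other fittings and tools where they are.

Things in the scene. Friction and masses are not known exactly. Their poses are not given: they have to be found in the camera images.
- station: UV curing station, fixed: aluminium tray plate 204 x 204 x 14 mm with four nests 8 mm deep, and off its far left corner a steel column (28 mm thick, 182 mm high) carrying the lamp arm. Origin: centre of the tray's underside, on the bench; x, y along the tray's sides. In this frame the round nests are at (-49, +-49) mm, the square nests at (49, +-49) mm, the column and arm hinge at (150, 150) mm
- nest_round_a (a point): centre of the floor of one round nest (90 mm across, 8 mm deep), 6 mm above the bench
- nest_round_b (a point): centre of the floor of the other round nest
- nest_square_a (a point): centre of the floor of one square nest (80 x 80 mm, 8 mm deep, sides along the station's x and y), 6 mm above the bench
- nest_square_b (a point): centre of the floor of the other square nest
- lamp (a joint): lamp arm on its upright hinge on the column, rad: 0 = lamp centred over the tray; grows as the arm swings clockwise seen from above, away to the robot's left; stops at -0.3 and 2.1. From about 1.6 on, the whole tray is free. A stiff hinge (0.25 N m) holds the arm where it is left
- lamp_centre (a point): centre of the underside of the round lamp head, 150 mm across, 28 mm thick; underside 148 mm above the bench, 212 mm from the hinge. The arm, 22 mm wide, runs from hinge to head, its top 193 mm above the bench
- lamp_knob (a point): the arm's handle: an upright black round knob 24 mm thick on top of the arm, 125 mm from the hinge, between hinge and head. The point lies on its axis, 224 mm above the bench; the knob spans 200 to 242 mm above the bench
- key (a joint): brass wing key of the clockwork timer, rad wound: 0 = run down, grows clockwise seen from above, 5.4 = fully wound, at the stop. A mainspring pulls back, but the click holds the key where it is let go; winding takes 0.2 N m at first, 0.32 N m at the stop; turned back by hand it unwinds. Up to 0.8 is idle travel; beyond that the timer switches the lamp on
- key_grip (a point): middle of the key's upright flat wing, on the key's axis, 80 mm above the bench. The wing is 56 mm long (this point's x, which turns with the key), 10 mm thick (y) and spans 65 to 95 mm above the bench; black pointer mark on its +x end. It stands on the timer: a grey box 100 x 100 x 50 mm with a white dial, fixed
- carton: shallow open cardboard carton for finished flanges, fixed, 128 x 213 x 45 mm outside, walls and floor 4 mm. Origin: centre of its underside; x across it, y along its length. It holds two flanges flat, one towards each end (50 mm either side of the middle)
- fresh_round_a: uncured round steel pipe flange, base 86 mm across and 10 mm thick, with a round upright hub 42 mm across in the middle, 40 mm high over all, 0.4 to 0.65 kg; starts lying flat on the bench to the right of the tray. Its origin is the centre of its underside, z up through the hub. None at the start means it is absent from this run.
- fresh_round_b: uncured round steel pipe flange, base 86 mm across and 10 mm thick, with a round upright hub 42 mm across in the middle, 40 mm high over all, 0.4 to 0.65 kg; starts lying flat on the bench to the right of the tray. Its origin is the centre of its underside, z up through the hub. None at the start means it is absent from this run.
- fresh_square_a: uncured square steel pipe flange, base 76 x 76 mm (sides along its x and y) and 10 mm thick, with a round upright hub 42 mm across in the middle, 40 mm high over all, 0.4 to 0.65 kg; starts lying flat on the bench to the right of the tray. Its origin is the centre of its underside, z up through the hub. None at the start means it is absent from this run.
- fresh_square_b: uncured square steel pipe flange, base 76 x 76 mm (sides along its x and y) and 10 mm thick, with a round upright hub 42 mm across in the middle, 40 mm high over all, 0.4 to 0.65 kg; starts lying flat on the bench to the right of the tray. Its origin is the centre of its underside, z up through the hub. None at the start means it is absent from this run.
- cured_round_a: finished round steel pipe flange like fresh_round_a; starts lying in nest_round_a of the tray. Its origin is the centre of its underside, z up through the hub. None at the start means it is absent from this run.
- cured_round_b: finished round steel pipe flange like fresh_round_a; starts lying in nest_round_b of the tray. Its origin is the centre of its underside, z up through the hub. None at the start means it is absent from this run.
- cured_square_a: finished square steel pipe flange like fresh_square_a; starts lying in nest_square_a of the tray. Its origin is the centre of its underside, z up through the hub. None at the start means it is absent from this run.
- cured_square_b: finished square steel pipe flange like fresh_square_a; starts lying in nest_square_b of the tray. Its origin is the centre of its underside, z up through the hub. None at the start means it is absent from this run.
- coupling: bystander: brown pipe coupling 58 mm across, 48 mm high, among the uncured flanges; origin at the centre of its underside
- nipple_short: bystander: dark standing pipe nipple 48 mm across, 75 mm high; origin at the centre of its underside
- nipple_tall: bystander: standing galvanised nipple 60 mm across, 90 mm high; origin at the centre of its underside
- elbow: bystander: galvanised pipe elbow about 70 x 70 mm, lying, 44 mm high; origin under its bend
- tape_measure: bystander: tape measure 70 x 40 x 66 mm; origin at the centre of its underside
Things that resemble listed ones, but are neither listed nor needed, are in the scene too. Of the things that look like the part that bears key, the larger one is meant.

How it is judged:
By the outcome, as a careful person would: the job done as asked, in the order asked, and still so for the second after the job is handed in, with the robot touching nothing.
Of fresh_round_a, fresh_round_b, fresh_square_a, fresh_square_b only 2 to 3 are there at a start; the rules pass over those that are not, and their reading is None.
Of cured_round_a, cured_round_b, cured_square_a, cured_square_b only 1 to 2 are there at a start; the rules pass over those that are not, and their reading is None.
At some moment in a run one of fresh_round_a, fresh_round_b, fresh_square_a, fresh_square_b may be knocked a few centimetres aside while the robot is not near it.
Once in a run the grip may slacken for a moment while it holds something.
It also fails if it takes over 210 s, if anything falls off the work surface, if the arm or the gripper's body presses on something with over 40 N, if the wrist force passes 120 N, or if a joint passes its speed limit or range.

### The arm

A 6-joint arm with a two-finger parallel gripper is mounted at the origin on the work surface. World frame = base frame: x ahead of the robot, y to its left, z up, the work surface at z = 0. Lengths are in mm, angles in rad, forces in N, time in s.
With the tool pointing down it reaches from about 275 to 750 mm from the base axis. Payload 10.2 kg.
Tool frame: the origin (TCP) lies midway between the tips of the shut fingers; the grasp point (between the pads) lies 19 mm behind it; z points along the fingers, y is the line along which they close (so a half turn about z gives the same grasp; the last joint's range is limited). The gripper opens to 85 mm and grips with 20 to 120 N. Pads are 22 mm wide; open, the fingers measure 114 mm over their backs; the gripper's body (76 mm by 85 mm) begins 54 mm behind the grasp point. The pads swing forward as they close: fully open they stand 13 mm farther back than shut.
Start: joints at [-1.432, 0.313, 1.498, -0, 1.331, -0.223], TCP at [185.816, -491.023, 231.294] pointing down, gripper open.
Joint ranges: [-2.94, 2.94], [-0.97, 2.17], [0.19, 2.56], [-1.23, 4.37], [0.02, 3.11], [-2.88, 2.88]. Speed limits (rad/s): [2.39, 2.39, 3.01, 3.14, 3.14, 3.14].

### API

Orientations are given as a unit quaternion [w, x, y, z].
In Python, from rig import ctrl, capture, camera_info gives the robot as it stands.
- The arm moves only by the tool apply_moves, never from a script. Its argument "targets" is a list of rows, each a list of 3 entries, a list of its own where there are three numbers: the finger opening in mm, from 0 to 85.4, then the shift along the world's x, y, z in mm, then the turn, a rotation vector about the world's x, y, z in degrees. In form: [[grip, [dx, dy, dz], [rx, ry, rz]], ...]. A call has 1 to 20 rows; each row is the pose to reach, as a shift and turn from the pose commanded when the call began; what a row does not reach only later rows make up. A row lasts 1/10 s, in which the tool goes at most 50 mm and 8.59 degrees, less where a joint would pass 70% of its speed; a pose out of reach is approached as far as the arm can. A call with a gripper value outside its range is refused whole. The fingers move at their own pace and stop on an object; "squeeze" is the grip in N (left out, the last holds). Time passes only in rows, so rows that repeat a pose let the fingers close. It gives the time, the measured TCP pose, the force, the opening and the grip force at its end, in the units of the state.
- ctrl.sense(): the state, without advancing time (a new reading comes with each control period).
- capture(name): name is "scene" or "top"; returns (picture, depth): 480x640x3 uint8, blue, green, red; 480x640 float32, mm along the optical axis (not along the pixel's ray), 0 where there is no reading.
- camera_info(name): a dict with "vfov" (degrees; the focal length in pixels is half the picture's height over the tangent of half this angle, whatever the lens; pixels are square), "cx", "cy" (the principal point, pixels), "extrinsics" (4x4, takes a point from camera to world coordinates). Camera axes: x right, y down, z forward; pixel columns grow to the right and rows downward; lengths in mm; the calibration is good to about 2 mm. A picture is of the moment at which its call begins. camera_info takes no time and is no camera call.
- ctrl.finish_job(): hands the job in; it is judged then, once.
The state is a dict: "time_s": time; "joints": joint angles; "dq": joint speeds; "tau": joint torques, N m; "eef_pos": TCP position; "ee_rot": TCP orientation; "force": force on the tool from outside, world axes, zero at the start; "wrist_torque": the same for the moment, N m; "grip_width": opening from 0.0 (shut) to 1.0 (fully open); "grip_force": force on a finger pad.
Only numpy, scipy, OpenCV 4.12 (cv2) and the standard library are available. Lean on these libraries where they do the work, as an engineer would, in place of code of your own. Each camera call takes 0.05 s, during which the arm holds its last target. There are 200 camera calls.

## Working session

There is one attempt and no reset: what is moved stays moved. The work goes in short steps, Python scripts to look and compute and a tool call to move; the robot and the scene stay as the last step left them, time stands still between calls to the robot, and variables do not carry over. Pictures are saved under pics/ and viewed, at most 14 in all, crops included, and the job is handed in when it is done.

Besides the shell and the picture viewer there is one more tool, called by a JSON object that holds its "method" and its "body". apply_moves: Moves the arm, as the interface text tells. Its arguments: {"type":"object","properties":{"targets":{"type":"array","items":{"type":"array"}},"squeeze":{"type":"number"}},"required":["targets"]}

```bash
ls; mkdir -p pics; python3 - <<'E'
from rig import ctrl,capture,camera_info
import cv2,numpy as np
for n in("scene","top"):
    p,d=capture(n); cv2.imwrite(f"pics/{n}0.png",p); np.save(f"pics/{n}0.npy",d); c=camera_info(n); print(n,c, (d>0).mean())
print(ctrl.sense())
E
```

```text
pics
scene {'vfov': 53.23368191729694, 'cx': 322.9863076809581, 'cy': 228.20678588951242, 'extrinsics': array([[-7.64109407e-01,  4.36908187e-01, -4.74603045e-01,
         1.13018693e+03],
       [ 6.45016899e-01,  5.28285167e-01, -5.52148514e-01,
         6.31626106e+02],
       [ 9.48754335e-03, -7.28028858e-01, -6.85480830e-01,
         9.27683501e+02],
       [ 0.00000000e+00,  0.00000000e+00,  0.00000000e+00,
         1.00000000e+00]])} 0.9961328125
top {'vfov': 45.49694328482179, 'cx': 320.77836041184844, 'cy': 227.51125790919394, 'extrinsics': array([[-9.65515264e-03, -9.86834093e-01,  1.61447364e-01,
         3.43839503e+02],
       [-9.99953349e-01,  9.48363270e-03, -1.83298225e-03,
        -3.06042511e+01],
       [ 2.77741872e-04, -1.61457530e-01, -9.86879622e-01,
         1.59726469e+03],
       [ 0.00000000e+00,  0.00000000e+00,  0.00000000e+00,
         1.00000000e+00]])} 0.9960579427083334
{'time_s': 0.1, 'joints': array([-1.43240628e+00,  3.13403726e-01,  1.49834147e+00,  2.92102044e-05,
        1.33101377e+00, -2.23363416e-01]), 'dq': array([ 0.0003155 , -0.00250303, -0.00257849, -0.00010202,  0.00012684,
       -0.00069513]), 'tau': array([ 2.35648979e-03, -4.12898147e+01, -2.60139960e+01, -2.15723203e-04,
        3.05178699e-03,  9.92694993e-06]), 'eef_pos': array([ 185.78709859, -490.78820405,  230.79474593]), 'ee_rot': array([-5.82028802e-04,  9.83686812e-01,  1.79888622e-01,  3.89413955e-05]), 'force': array([-0.46186658,  0.1150413 , -0.00145245]), 'wrist_torque': array([ 0.04720473,  0.00195429, -0.02470721]), 'grip_force': 0.0, 'grip_width': 1.0017086590676507}
```

View pics/scene0.png

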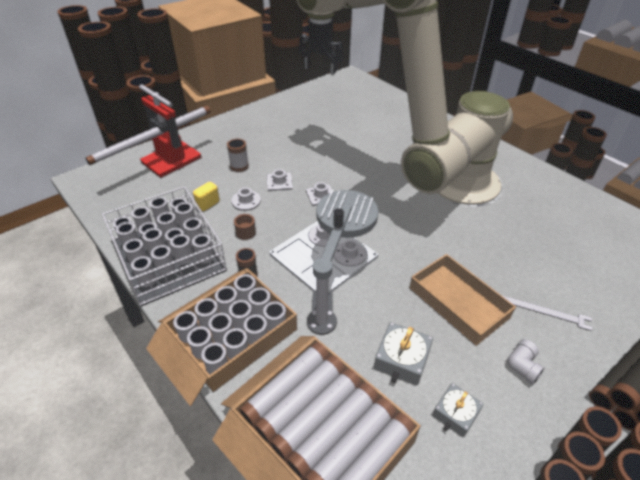

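View pics/top0.png

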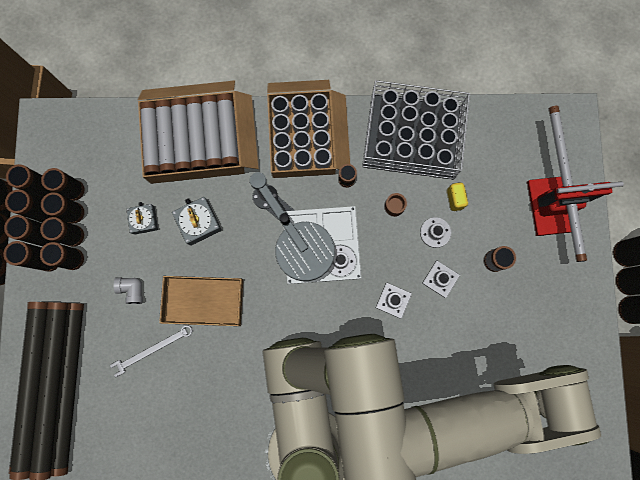

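The scene picture shows the tray around (325,252), the lamp head at (347,210), timers at (405,345) (large) and (459,405) (small), and the carton at (462,297). The top picture shows the fresh flanges: a round one at (435,232) and squares at (394,300) and (441,279). One cured round is at (341,261), and another may be hidden under the lamp head at (305,250). The lamp knob is at (284,219), the large timer at (196,221), the decoy timer at (141,217) and the carton at (202,301).

Things that could be mistaken for others (top pixels):
- **Key:** large timer (196,221) or small timer (141,217). I choose the large one.
- **Flanges:** the three fresh ones. The coupling (396,204) and the nipples (347,175) and (500,258) are bystanders.
- **Knob:** black knob at (284,219), not the column cap at (260,182).

```bash
cat > h.py <<'E'
import numpy as np,cv2
from rig import ctrl,capture,camera_info
def cam(n):
    c=camera_info(n); return 240/np.tan(np.radians(c['vfov']/2)),c['cx'],c['cy'],np.array(c['extrinsics'])
def ray(n,uv):
    f,cx,cy,E=cam(n); uv=np.atleast_2d(np.float64(uv))
    return E[:3,3],np.c_[(uv[:,0]-cx)/f,(uv[:,1]-cy)/f,np.ones(len(uv))]@E[:3,:3].T
def plane(n,uv,z):
    o,d=ray(n,uv); return o+d*((z-o[2])/d[:,2])[:,None]
def proj(n,P):
    f,cx,cy,E=cam(n); q=(np.atleast_2d(P)-E[:3,3])@E[:3,:3]; return np.c_[f*q[:,0]/q[:,2]+cx,f*q[:,1]/q[:,2]+cy]
def cloud(n,d):
    v,u=np.mgrid[:480,:640]; o,r=ray(n,np.c_[u.ravel(),v.ravel()])
    return (o+r*d.reshape(-1,1)).reshape(480,640,3)
def tri(uv1,uv2):  # top, scene pixels -> point, gap
    a,p=ray('top',uv1);b,q=ray('scene',uv2);p=p[0];q=q[0]
    s=np.linalg.lstsq(np.c_[p,-q],b-a,rcond=None)[0];A=a+p*s[0];B=b+q*s[1]
    return (A+B)/2,np.linalg.norm(A-B)
def snap(tag):
    r={}
    for n in('scene','top'):
        p,d=capture(n); cv2.imwrite(f'pics/{n}{tag}.png',p); np.save(f'pics/{n}{tag}.npy',d); r[n]=(p,d,cloud(n,d))
    return r
def load(tag):
    return {n:(cv2.imread(f'pics/{n}{tag}.png'),(d:=np.load(f'pics/{n}{tag}.npy')),cloud(n,d)) for n in('scene','top')}
def blobs(P,lo,hi,box,amin):
    # points with height lo..hi inside xy box -> blob centres, minAreaRect in world via pixels
    x0,x1,y0,y1=box
    m=((P[...,2]>lo)&(P[...,2]<hi)&(P[...,0]>x0)&(P[...,0]<x1)&(P[...,1]>y0)&(P[...,1]<y1)).astype(np.uint8)
    n,l,s,c=cv2.connectedComponentsWithStats(m)
    for i in range(1,n):
        if s[i,4]>=amin:
            q=P[l==i]; r=cv2.minAreaRect(q[:,:2].astype(np.float32))
            print(np.round(c[i]),s[i,4],'rect c',np.round(r[0],1),'wh',np.round(r[1],1),'ang',round(r[2],1),'z',np.round(np.percentile(q[:,2],[5,50,95]),1))
E
python3 - <<'E'
from h import *
r=load('0')
for n in r:
    P=r[n][2]; print(n,'bench z',np.median(P[...,2][(P[...,0]>300)&(P[...,0]<450)&(P[...,1]>-350)&(P[...,1]<-250)]))
    print('hubs');blobs(P,30,44,(250,620,-350,60),20)
    print('bases');blobs(P,5,16,(250,620,-350,120),60)
    print('knob/arm');blobs(P,196,250,(300,800,-100,250),10)
    print('key');blobs(P,60,100,(400,700,150,500),15)
    print('timer');blobs(P,42,58,(400,700,150,500),60)
    print('carton');blobs(P,36,52,(200,420,100,420),15)
p=r['top'][0]; c=np.vstack([np.hstack([cv2.resize(p[180:260,160:240],(400,400)),cv2.resize(p[170:330,230:390],(400,400))])]); cv2.imwrite('pics/c1.png',c)
E
```

```text
scene bench z -2.3261268862714815
hubs
[281. 177.] 23 rect c [ 464.7 -345. ] wh [ 9.2 29.8] ang 89.6 z [30.7 34.8 38.1]
[320. 187.] 93 rect c [ 403.3 -228.7] wh [38.8 39.8] ang 65.4 z [30.6 36.  40.3]
[246. 195.] 47 rect c [ 592. -338.] wh [37.5 23. ] ang 0.5 z [31.6 35.7 38.8]
[320. 231.] 61 rect c [525.2 -82.5] wh [21.9 43.1] ang 5.1 z [31.9 38.1 43.5]
[349. 247.] 132 rect c [506.6  13. ] wh [42.  40.1] ang 55.8 z [30.8 39.  43.5]
bases
[282. 185.] 118 rect c [ 470.7 -331.3] wh [37.  80.9] ang 90.0 z [ 5.4  7.7 12.7]
[313. 196.] 140 rect c [ 421.2 -238.2] wh [76.3 36.3] ang 66.9 z [ 5.4  7.8 13.4]
[250. 203.] 154 rect c [ 584.9 -328.9] wh [40.8 69.9] ang 88.5 z [ 5.3  8.3 13.6]
[309. 243.] 661 rect c [556.3 -79.8] wh [132.2 115.2] ang 2.7 z [ 6.1 11.7 15.2]
[350. 261.] 950 rect c [536.4  12. ] wh [173.9 113.8] ang 3.8 z [ 6.9 12.  15.2]
knob/arm
[417. 165.] 369 rect c [305.5  31.1] wh [11.  89.3] ang 0.2 z [198.3 217.  238. ]
[338. 218.] 194 rect c [595.4  58.1] wh [23.4 22.9] ang 9.2 z [202.4 228.3 241.2]
[321. 265.] 233 rect c [699.1 126.5] wh [41. 39.] ang 79.2 z [196.5 198.  20
[... 1085 characters left out ...]
 [40.  39.3] ang 26.4 z [196.9 200.2 205. ]
[284. 219.] 102 rect c [591.4  56. ] wh [23.1 23.2] ang 63.5 z [203.4 239.9 245.3]
[299. 339.] 59 rect c [302.8  24.7] wh [64.3  5. ] ang 89.7 z [208.  228.8 240.3]
key
[192. 217.] 121 rect c [627.6 312.5] wh [62.9 21.8] ang 5.7 z [63.2 88.7 98. ]
[137. 216.] 39 rect c [631.1 467.7] wh [35. 11.] ang 2.6 z [60.7 66.  69.7]
timer
[195. 220.] 1154 rect c [623.  312.8] wh [102.8 100.7] ang 25.6 z [44.6 51.2 56.7]
carton
[164. 313.] 98 rect c [368.6 389.6] wh [93.3 46.4] ang 33.6 z [37.8 43.4 49. ]
[231. 318.] 92 rect c [352.  210.7] wh [50.6 98.6] ang 40.5 z [38.9 44.2 49.6]
[194. 324.] 43 rect c [340.9 305.3] wh [67.9  2.7] ang 89.5 z [39.  43.5 50.4]
```

View pics/c1.png

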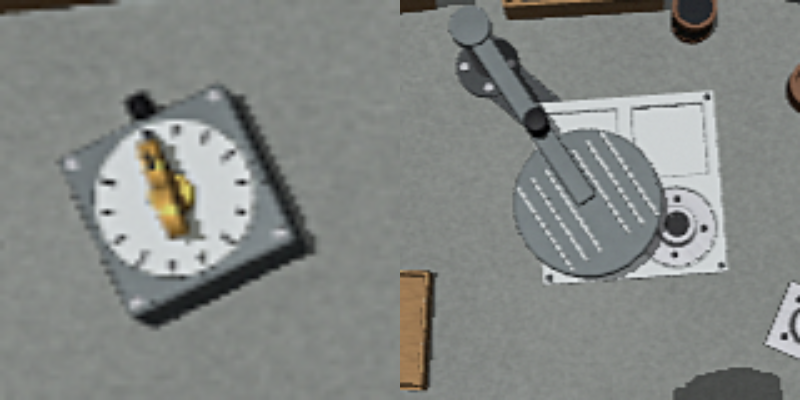

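The crop confirms the large timer, with its key's pointer end towards image-up, and the lamp head covering part of the tray. The black knob is at about (593,57) mm. I'll move above the knob.

{"method": "apply_moves", "body": {"targets": [[60,[200,270,60],[0,0,20]],[60,[407,548,60],[0,0,44]],[60,[407,548,60],[0,0,44]],[60,[407,548,60],[0,0,44]],[60,[407,548,60],[0,0,44]],[60,[407,548,60],[0,0,44]],[60,[407,548,60],[0,0,44]],[60,[407,548,60],[0,0,44]],[60,[407,548,60],[0,0,44]],[60,[407,548,60],[0,0,44]],[60,[407,548,60],[0,0,44]],[60,[407,548,60],[0,0,44]],[60,[407,548,60],[0,0,44]],[60,[407,548,60],[0,0,44]],[60,[407,548,60],[0,0,44]],[60,[407,548,60],[0,0,44]],[60,[407,548,60],[0,0,44]],[60,[407,548,60],[0,0,44]]], "squeeze": 30}}

```text
time_s: 1.9
eef_pos: [592.5, 56.0, 291.5]
ee_rot: [0.0, 0.845, 0.535, -0.0]
force: [0.1, -0.1, -0.4]
grip_width: 0.701
grip_force: 0.0
```

{"method": "apply_moves", "body": {"targets": [[60,[1,1,-45],[0,0,0]],[60,[1,1,-85],[0,0,0]],[60,[1,1,-85],[0,0,0]],[10,[1,1,-85],[0,0,0]],[10,[1,1,-85],[0,0,0]],[10,[1,1,-85],[0,0,0]],[10,[1,1,-85],[0,0,0]],[10,[1,1,-85],[0,0,0]],[10,[1,1,-85],[0,0,0]]]}}

```text
time_s: 2.8
eef_pos: [594.1, 57.6, 208.9]
ee_rot: [0.001, 0.845, 0.535, 0.001]
force: [-4.6, -2.0, 7.6]
grip_width: 0.271
grip_force: 29.9
```

{"method": "apply_moves", "body": {"targets": [[10,[-4,7.5,0],[0,0,-4]],[10,[-9,15,0],[0,0,-8]],[10,[-15,32,0],[0,0,-16]],[10,[-19,49,0],[0,0,-24]],[10,[-21,66,0],[0,0,-32]],[10,[-20,84,0],[0,0,-40]],[10,[-17,101,0],[0,0,-48]],[10,[-11,118,0],[0,0,-56]],[10,[-3,133,0],[0,0,-64]],[10,[7,148,0],[0,0,-72]],[10,[19,161,0],[0,0,-80]],[10,[19,161,0],[0,0,-80]],[10,[19,161,0],[0,0,-80]],[60,[19,161,0],[0,0,-80]],[60,[19,161,0],[0,0,-80]],[60,[19,161,0],[0,0,-80]],[60,[19,161,50],[0,0,-80]],[60,[19,161,90],[0,0,-80]],[60,[-80,161,90],[0,0,-40]],[60,[-160,161,90],[0,0,0]]]}}

```text
time_s: 4.8
eef_pos: [512.6, 219.1, 297.2]
ee_rot: [-0.0, 1.0, 0.02, 0.002]
force: [0.3, 1.2, 0.7]
grip_width: 0.702
grip_force: 0.0
```

```bash
python3 - <<'E'
from h import *
print(ctrl.sense()['eef_pos'])
r=snap('1')
for n in r:
    P=r[n][2]; print(n)
    print('hubs');blobs(P,30,50,(250,620,-350,60),20)
    print('tray');blobs(P,5,16,(250,640,-150,120),60)
    print('knob/arm');blobs(P,201,250,(500,800,-100,350),10)
p=r['top'][0]; cv2.imwrite('pics/c2.png',cv2.resize(p[150:330,140:460],(800,450)))
E
```

```text
[512.6230499  219.13870184 297.22092833]
scene
hubs
[281. 177.] 21 rect c [ 462.9 -344. ] wh [ 9.5 25.7] ang 89.2 z [30.4 36.  39.9]
[320. 188.] 94 rect c [ 403.6 -228.3] wh [39.  39.5] ang 45.8 z [30.6 36.5 39.5]
[246. 195.] 50 rect c [ 593.2 -340.9] wh [17.7 37.3] ang 89.2 z [30.8 35.5 39.5]
[323. 228.] 157 rect c [514.9 -83.7] wh [39. 42.] ang 2.2 z [30.9 40.8 46.3]
[349. 247.] 166 rect c [507.1  13.4] wh [43.7 39.3] ang 48.3 z [32.1 41.6 45.7]
tray
[329. 247.] 1854 rect c [547.2 -34.8] wh [185.7 207.1] ang 3.1 z [ 7.3 12.  15.3]
[336. 284.] 124 rect c [598.5  63.2] wh [70.7 22.3] ang 6.5 z [ 5.9 10.7 14.2]
knob/arm
[384. 264.] 232 rect c [616.4 219.7] wh [24.4 22.4] ang 83.8 z [205.3 230.7 241.4]
top
hubs
[432. 231.] 49 rect c [ 587.7 -341.7] wh [15.3 36.5] ang 87.4 z [32.4 39.3 47.4]
[340. 260.] 109 rect c [509.8 -85.1] wh [38.4 41. ] ang 89.8 z [36.2 44.3 49.3]
[305. 262.] 106 rect c [503.4  11.7] wh [40.8 38.7] ang 88.5 z [36.4 44.6 48. ]
[436. 278.] 26 rect c [ 456.6 -346.3] wh [27.1  5.6] ang 0.2 z [31.1 38.7 45.3]
[395. 300.] 119 rect c [ 399.3 -230.7] wh [40.7 40.4] ang 82.1 z [32.9 39.  45.8]
tray
[320. 247.] 2819 rect c [542.9 -27.2] wh [194.6 238.6] ang 0.4 z [ 5.7 11.3 15.5]
knob/arm
[259. 178.] 22 rect c [699.2 120.3] wh [36.9 10.7] ang 44.0 z [201.1 202.6 205.5]
[252. 181.] 17 rect c [691.6 137.8] wh [10.3 15.8] ang 88.4 z [201.1 201.9 205.6]
[258. 186.] 14 rect c [678.  122.4] wh [11.3 10.8] ang 68.7 z [201.1 203.1 207.3]
[219. 210.] 75 rect c [614.3 214.6] wh [23.6 15.4] ang 36.5 z [209.8 240.6 244.6]
```

View pics/c2.png

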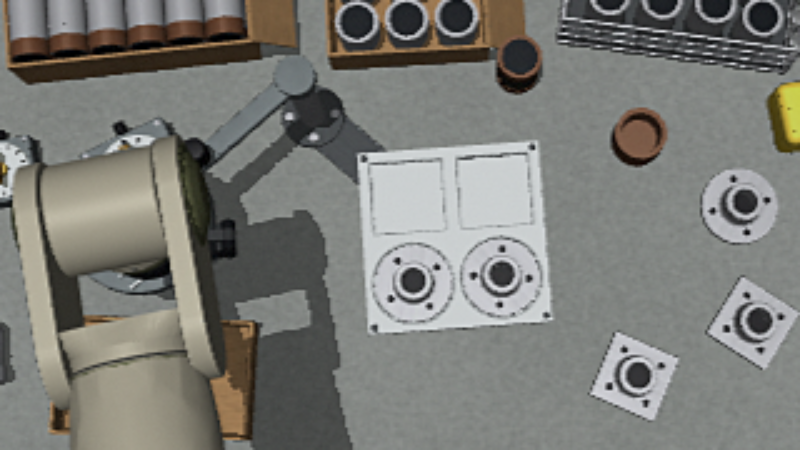

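The tray is free. Two cured rounds sit in the round nests at crop (413,283) and (502,275), and the two square nests are empty. The fresh ones are a round at (740,205) and squares at (753,322) and (634,376). Next I'll measure precise outlines.

```bash
cat >> h.py <<'E'
def white(n,p,z,box,thr=185,amin=150):
    # bright grey regions whose plane-z position lies in box -> minAreaRect in world mm
    v,u=np.mgrid[:480,:640]; W=plane(n,np.c_[u.ravel(),v.ravel()],z).reshape(480,640,3)
    hsv=cv2.cvtColor(p,cv2.COLOR_BGR2HSV); x0,x1,y0,y1=box
    m=((hsv[...,2]>thr)&(hsv[...,1]<40)&(W[...,0]>x0)&(W[...,0]<x1)&(W[...,1]>y0)&(W[...,1]<y1)).astype(np.uint8)
    k=cv2.findContours(m,cv2.RETR_EXTERNAL,cv2.CHAIN_APPROX_NONE)[0]; out=[]
    for c in k:
        if cv2.contourArea(c)>amin:
            q=plane(n,cv2.convexHull(c)[:,0],z)[:,:2].astype(np.float32); r=cv2.minAreaRect(q); e=cv2.minEnclosingCircle(q)
            print(n,'rect',np.round(r[0],1),np.round(r[1],1),round(r[2],1),'circ',np.round(e[0],1),round(e[1],1)); out.append((r,e))
    return out
E
python3 - <<'E'
from h import *
r=load('1')
for n in r:
    p=r[n][0]; hsv=cv2.cvtColor(p,cv2.COLOR_BGR2HSV)
    u,v=proj(n,[540,-120,14])[0].astype(int); print('V tray',hsv[v-3:v+4,u-3:u+4,2].mean(), 'bench',[hsv[int(b),int(a),2] for a,b in proj(n,[[450,-180,0],[640,-150,0]])])
    print('tray');white(n,p,14,(400,660,-160,100))
    print('flanges');white(n,p,10,(330,640,-420,-165))
    # hub tops: centre of bright ring around dark hole at top z
    p2=r[n][2]
    for c,z in (([513,-84],46),([505,13],46),([590,-340],40),([458,-346],40),([400,-230],40)):
        m=((abs(p2[...,2]-z)<4)&(np.hypot(p2[...,0]-c[0],p2[...,1]-c[1])<32)).astype(np.uint8)
        ys,xs=np.nonzero(m)
        if len(xs)>5:
            h=cv2.convexHull(np.c_[xs,ys].astype(np.int32))[:,0]; q=plane(n,h,z)[:,:2].astype(np.float32);e=cv2.minEnclosingCircle(q);print('hub',c,np.round(e[0],1),round(e[1],1),len(xs))
E
```

```text
V tray 229.81632653061226 bench [np.uint8(183), np.uint8(186)]
tray
scene rect [530.1 -30.3] [259.8 259.3] 0.0 circ [530.9 -29.8] 181.6
flanges
scene rect [ 485.  -292.5] [309.7 254.8] 0.0 circ [ 485. -292.] 196.1
hub [513, -84] [515.8 -81.2] 21.3 65
hub [505, 13] [508.5  14.7] 21.1 80
hub [590, -340] [ 592.9 -349.2] 20.2 43
hub [458, -346] [ 463.  -359.4] 20.3 34
hub [400, -230] [ 406.3 -226.4] 21.9 57
V tray 190.42857142857142 bench [np.uint8(129), np.uint8(131)]
tray
top rect [556.  -34.3] [202.7 203.4] 3.5 circ [555.4 -32.3] 139.9
flanges
top rect [ 399.4 -231.3] [73.4 73.5] 66.3 circ [ 399.4 -230.5] 50.9
top rect [ 456.2 -365.5] [72.2 73.2] 56.6 circ [ 456.9 -366.3] 50.1
top rect [ 586.7 -347.7] [82.7 64.1] 13.3 circ [ 588.3 -354.9] 41.6
hub [513, -84] [509.6 -85.1] 20.6 77
hub [505, 13] [503.5  11.5] 20.8 77
hub [590, -340] [ 588.2 -352.8] 21.1 76
hub [458, -346] [ 457.1 -361.9] 20.2 61
hub [400, -230] [ 399.1 -230.8] 20.8 75
```

```bash
python3 - <<'E'
from h import *
r=load('1')
for t in(205,220):
    print(t);white('scene',r['scene'][0],14,(400,680,-160,100),t);white('scene',r['scene'][0],10,(330,680,-450,-165),t,100)
white('top',r['top'][0],10,(330,680,-450,-165),175)
print('carton');P=load('0')
# carton by colour, both views, at rim height
for n in P:
    p=P[n][0];hsv=cv2.cvtColor(p,cv2.COLOR_BGR2HSV);W=P[n][2]
    m=((hsv[...,0]>5)&(hsv[...,0]<25)&(hsv[...,1]>60)&(W[...,0]>250)&(W[...,0]<470)&(W[...,1]>150)&(W[...,1]<450)).astype(np.uint8)
    c=max(cv2.findContours(m,0,1)[0],key=cv2.contourArea)
    h=cv2.convexHull(c)[:,0]; q=plane(n,h,45)[:,:2].astype(np.float32); print(n,cv2.minAreaRect(q)); q=cv2.approxPolyDP(h,6,True)[:,0]; print(np.round(plane(n,q,45)[:,:2]).tolist(),np.round(plane(n,q,0)[:,:2]).tolist())
E
```

```text
205
scene rect [556.2 -34. ] [207.5 206.6] 3.5 circ [555.1 -35.2] 135.1
scene rect [ 400.6 -231.1] [76.  73.4] 66.6 circ [ 400.7 -230.2] 48.5
220
scene rect [557.3 -33.2] [203.7 202.9] 3.7 circ [556.4 -33.9] 132.3
top rect [ 399.4 -231.3] [73.9 74. ] 65.9 circ [ 399.4 -230.5] 50.9
top rect [ 457.  -364.7] [73.8 74. ] 56.1 circ [ 456.6 -365.3] 51.1
top rect [ 587.8 -355.3] [81.6 79.5] 89.4 circ [ 588.4 -355.1] 41.7
carton
scene ((419.2364196777344, 300.0023193359375), (220.63978576660156, 153.37957763671875), 87.45536041259766)
[[346.0, 193.0], [349.0, 401.0], [492.0, 407.0], [492.0, 213.0], [464.0, 191.0]] [[306.0, 171.0], [309.0, 389.0], [460.0, 395.0], [459.0, 191.0], [430.0, 168.0]]
top ((402.13177490234375, 290.5684509277344), (218.76458740234375, 127.51335906982422), 87.54227447509766)
[[469.0, 395.0], [459.0, 181.0], [336.0, 185.0], [346.0, 402.0]] [[472.0, 408.0], [462.0, 187.0], [336.0, 191.0], [346.0, 414.0]]
```

{"method": "apply_moves", "body": {"targets": [[70,[0,0,0],[0,0,0]],[70,[0,0,0],[0,0,0]],[70,[0,0,0],[0,0,0]]]}}

```text
time_s: 5.2
eef_pos: [513.9, 218.9, 296.3]
ee_rot: [-0.0, 1.0, 0.016, 0.0]
force: [0.1, 0.4, -1.0]
grip_width: 0.818
grip_force: 0.0
```

```bash
cat > st.py <<'E'
from rig import ctrl
import numpy as np
def st():
    s=ctrl.sense(); w,x,y,z=s['ee_rot']; print('t',round(s['time_s'],2),'pos',np.round(s['eef_pos'],1),'yaw',round(np.degrees(2*np.arctan2(y,x)),1),'F',np.round(s['force'],1),'grip',round(s['grip_width']*85.4,1),round(s['grip_force'],1),'j6',round(np.degrees(s['joints'][5])))
st()
E
python3 st.py
```

```text
t 5.2 pos [513.9 218.9 296.3] yaw 1.9 F [ 0.1  0.4 -1. ] grip 69.9 0.0 j6 99
```

{"method": "apply_moves", "body": {"targets": [[70,[-9,-50,0],[0,0,1]],[70,[-9,-100,0],[0,0,1]],[70,[-9,-150,-10],[0,0,1]],[70,[-9,-195,-40],[0,0,1]],[70,[-9,-207,-85],[0,0,1]],[70,[-9,-207,-135],[0,0,1]],[70,[-9,-207,-185],[0,0,1]],[70,[-9,-207,-230],[0,0,1]],[70,[-9,-207,-260],[0,0,1]],[70,[-9,-207,-274],[0,0,1]],[70,[-9,-207,-274],[0,0,1]],[10,[-9,-207,-274],[0,0,1]],[10,[-9,-207,-274],[0,0,1]],[10,[-9,-207,-274],[0,0,1]],[10,[-9,-207,-274],[0,0,1]],[10,[-9,-207,-274],[0,0,1]],[10,[-9,-207,-274],[0,0,1]]], "squeeze": 30}}

```text
time_s: 6.9
eef_pos: [504.9, 11.7, 23.5]
ee_rot: [0.0, 1.0, 0.025, 0.001]
force: [0.3, -0.4, 6.1]
grip_width: 0.478
grip_force: 31.1
```

```bash
python3 st.py
```

```text
t 6.9 pos [504.9  11.7  23.5] yaw 2.9 F [ 0.3 -0.4  6.1] grip 40.8 31.1 j6 75
```

{"method": "apply_moves", "body": {"targets": [[10,[0,0,0],[0,0,0]],[10,[0,0,15],[0,0,0]],[10,[0,0,45],[0,0,0]],[10,[0,0,75],[0,0,0]],[10,[-35,30,75],[0,0,0]],[10,[-70,65,75],[0,0,0]],[10,[-100,105,75],[0,0,0]],[10,[-101,150,75],[0,0,0]],[10,[-101,195,75],[0,0,0]],[10,[-101,240,75],[0,0,0]],[10,[-101,285,75],[0,0,0]],[10,[-101,320,75],[0,0,0]],[10,[-101,329,75],[0,0,0]],[10,[-101,329,75],[0,0,0]],[10,[-101,329,40],[0,0,0]],[10,[-101,329,15],[0,0,0]],[10,[-101,329,5],[0,0,0]],[10,[-101,329,0],[0,0,0]],[10,[-101,329,0],[0,0,0]]], "squeeze": 90}}

```text
time_s: 8.8
eef_pos: [403.3, 340.6, 22.9]
ee_rot: [-0.0, 1.0, 0.025, 0.0]
force: [-0.1, 0.5, -4.9]
grip_width: 0.46
grip_force: 92.5
```

```bash
python3 st.py
```

```text
t 8.8 pos [403.3 340.6  22.9] yaw 2.9 F [-0.1  0.5 -4.9] grip 39.3 92.5 j6 115
```

{"method": "apply_moves", "body": {"targets": [[10,[0,0,-2],[0,0,0]],[10,[0,0,-2],[0,0,0]],[62,[0,0,-2],[0,0,0]],[62,[0,0,-2],[0,0,0]],[62,[0,0,-2],[0,0,0]],[62,[0,0,30],[0,0,0]],[62,[0,0,70],[0,0,0]],[62,[0,-45,75],[0,0,0]],[62,[0,-90,75],[0,0,0]],[62,[0,-135,75],[0,0,0]],[62,[0,-180,75],[0,0,0]],[62,[0,-225,75],[0,0,0]],[62,[25,-265,75],[0,0,0]],[62,[50,-305,75],[0,0,0]],[62,[75,-345,75],[0,0,0]],[62,[95,-385,75],[0,0,0]],[62,[106,-422,75],[0,0,0]],[62,[106,-426,60],[0,0,0]],[62,[106,-426,30],[0,0,0]],[62,[106,-426,10],[0,0,0]]]}}

```text
time_s: 10.8
eef_pos: [508.4, -85.3, 30.9]
ee_rot: [-0.0, 1.0, 0.025, -0.0]
force: [0.1, -1.5, -0.6]
grip_width: 0.723
grip_force: 0.0
```

{"method": "apply_moves", "body": {"targets": [[62,[0,0,-9],[0,0,0]],[62,[0,0,-9],[0,0,0]],[10,[0,0,-9],[0,0,0]],[10,[0,0,-9],[0,0,0]],[10,[0,0,-9],[0,0,0]],[10,[0,0,-9],[0,0,0]],[10,[0,0,-9],[0,0,0]]], "squeeze": 30}}

```text
time_s: 11.5
eef_pos: [509.6, -85.4, 24.6]
ee_rot: [0.001, 1.0, 0.026, 0.001]
force: [-1.2, -0.3, 7.0]
grip_width: 0.479
grip_force: 30.8
```

```bash
python3 st.py
```

```text
t 11.5 pos [509.6 -85.4  24.6] yaw 2.9 F [-1.2 -0.3  7. ] grip 40.9 30.8 j6 65
```

{"method": "apply_moves", "body": {"targets": [[10,[0,0,0],[0,0,0]],[10,[0,0,15],[0,0,0]],[10,[0,0,45],[0,0,0]],[10,[0,0,75],[0,0,0]],[10,[-30,35,75],[0,0,0]],[10,[-60,70,75],[0,0,0]],[10,[-90,105,75],[0,0,0]],[10,[-110,145,75],[0,0,0]],[10,[-110,190,75],[0,0,0]],[10,[-110,235,75],[0,0,0]],[10,[-110,280,75],[0,0,0]],[10,[-110,315,75],[0,0,0]],[10,[-110,326,75],[0,0,0]],[10,[-110,326,75],[0,0,0]],[10,[-110,326,40],[0,0,0]],[10,[-110,326,15],[0,0,0]],[10,[-110,326,3],[0,0,0]],[10,[-110,326,-2],[0,0,0]],[10,[-110,326,-2],[0,0,0]],[10,[-110,326,-2],[0,0,0]]], "squeeze": 90}}

```text
time_s: 13.5
eef_pos: [398.5, 240.0, 23.0]
ee_rot: [0.001, 1.0, 0.025, -0.001]
force: [-9.5, -4.4, 13.1]
grip_width: 0.458
grip_force: 95.2
```

```bash
python3 st.py
```

```text
t 13.5 pos [398.5 240.   23. ] yaw 2.9 F [-9.5 -4.4 13.1] grip 39.1 95.2 j6 104
```

{"method": "apply_moves", "body": {"targets": [[62,[0,0,0],[0,0,0]],[62,[0,0,0],[0,0,0]],[62,[0,0,0],[0,0,0]],[62,[0,0,40],[0,0,0]],[62,[0,0,80],[0,0,0]],[62,[0,-45,100],[0,0,0]],[62,[0,-90,120],[0,0,0]],[62,[0,-135,120],[0,0,0]],[62,[0,-180,120],[0,0,0]],[62,[0,-190,120],[0,0,0]]]}}

```text
time_s: 14.5
eef_pos: [399.1, 47.7, 141.8]
ee_rot: [0.0, 1.0, 0.023, 0.001]
force: [0.1, -0.4, 0.9]
grip_width: 0.726
grip_force: 0.0
```

```bash
python3 st.py; python3 - <<'E'
from h import *
r=snap('2')
white('top',r['top'][0],10,(330,680,-450,-165),175)
for t in (205,220): white('scene',r['scene'][0],10,(330,680,-450,-165),t,100)
for n in r:
    print('carton hubs');blobs(r[n][2],28,60,(350,460,210,380),20);print('fresh hubs');blobs(r[n][2],28,50,(350,640,-420,-180),20)
    white(n,r[n][0],14,(340,460,180,400),200 if n=='scene' else 165)
p=r['top'][0]; cv2.imwrite('pics/c3.png',cv2.resize(p[170:330,140:480],(800,376)))
E
```

```text
t 14.5 pos [399.1  47.7 141.8] yaw 2.7 F [ 0.1 -0.4  0.9] grip 62.0 0.0 j6 77
top rect [ 399.4 -231.3] [73.9 74. ] 65.9 circ [ 399.4 -230.5] 50.9
top rect [ 456.9 -364.8] [73.6 74. ] 56.1 circ [ 456.6 -365.3] 51.1
top rect [ 587.8 -355.3] [81.6 79.5] 89.4 circ [ 588.4 -355.1] 41.7
scene rect [ 401.1 -229.1] [71.5 73.7] 65.5 circ [ 400.8 -229.8] 48.3
scene rect [ 457.8 -364.2] [74.7 76.3] 56.1 circ [ 456.7 -361.9] 49.7
carton hubs
[477. 305.] 225 rect c [406.  341.8] wh [41.3 41.7] ang 81.6 z [29.2 39.7 43.7]
fresh hubs
[278. 174.] 94 rect c [ 461.5 -362.1] wh [46.7 39.2] ang 72.5 z [28.8 35.6 40.1]
[320. 188.] 106 rect c [ 402.4 -229. ] wh [42.4 38.8] ang 50.5 z [29.2 35.6 39.2]
[244. 193.] 105 rect c [ 592.1 -350.9] wh [44.  39.1] ang 53.6 z [29.8 35.4 39.5]
scene rect [403.6 342.6] [82.7 80.7] 79.1 circ [402.4 341.6] 43.7
carton hubs
[183. 301.] 139 rect c [402.5 341.2] wh [39.7 40.7] ang 51.0 z [31.  42.3 48.6]
[220. 301.] 134 rect c [399.3 240.5] wh [39.6 40.3] ang 50.7 z [30.6 41.8 48.3]
fresh hubs
[395. 213.] 23 rect c [ 637.  -240.5] wh [ 4.2 27.9] ang 0.3 z [29.8 43.1 48.4]
[437. 230.] 122 rect c [ 588.2 -354.1] wh [40.  39.4] ang 19.5 z [29.1 38.6 45.2]
[443. 278.] 128 rect c [ 456.4 -364.2] wh [40.4 38.7] ang 86.5 z [30.4 38.3 45.9]
[395. 300.] 122 rect c [ 398.7 -231.3] wh [39.9 40.6] ang 42.9 z [32.  38.6 46. ]
top rect [398.6 241. ] [82.  79.7] 0.8 circ [399.5 240.8] 42.2
top rect [402.2 341.3] [82.8 81.7] 89.4 circ [402.5 341.5] 42.1
```

View pics/c3.png

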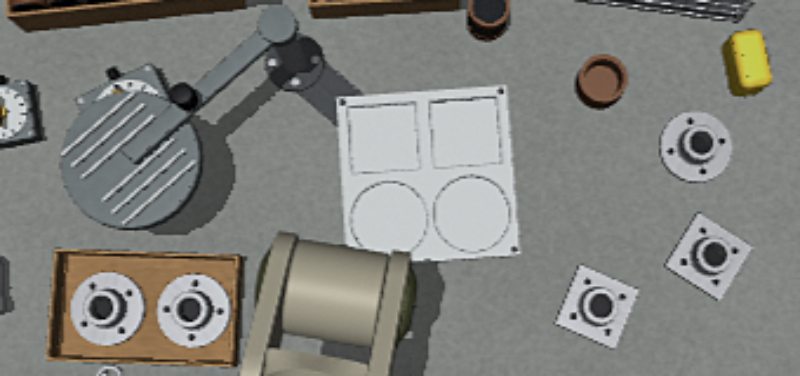

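Both cured flanges lie flat in the carton at crop (107,305) and (193,308), the nests are empty, and the fresh flanges haven't moved. Next is fresh square 1 at (399,-231), gripped twice at 90° so it centres.

{"method": "apply_moves", "body": {"targets": [[70,[0,-45,0],[0,0,8]],[70,[0,-90,0],[0,0,16]],[70,[0,-135,0],[0,0,24]],[70,[0,-180,0],[0,0,32]],[70,[0,-225,0],[0,0,40]],[70,[0,-265,0],[0,0,48]],[70,[0,-279,-20],[0,0,56]],[70,[0,-279,-60],[0,0,63]],[70,[0,-279,-95],[0,0,63]],[70,[0,-279,-115],[0,0,63]],[70,[0,-279,-125],[0,0,63]],[70,[0,-279,-125],[0,0,63]],[10,[0,-279,-125],[0,0,63]],[10,[0,-279,-125],[0,0,63]],[10,[0,-279,-125],[0,0,63]],[10,[0,-279,-125],[0,0,63]],[10,[0,-279,-125],[0,0,63]]], "squeeze": 25}}

```text
time_s: 16.3
eef_pos: [399.7, -228.4, 17.5]
ee_rot: [0.001, 0.839, 0.544, 0.001]
force: [2.8, 4.1, 6.8]
grip_width: 0.481
grip_force: 25.3
```

```bash
python3 st.py
```

```text
t 16.3 pos [ 399.7 -228.4   17.5] yaw 65.9 F [2.8 4.1 6.8] grip 41.1 25.3 j6 -20
```

{"method": "apply_moves", "body": {"targets": [[70,[0,0,0],[0,0,0]],[70,[0,0,0],[0,0,0]],[70,[0,0,0],[0,0,-8]],[70,[0,0,0],[0,0,-16]],[70,[0,0,0],[0,0,-24]],[70,[0,0,0],[0,0,-32]],[70,[0,0,0],[0,0,-40]],[70,[0,0,0],[0,0,-48]],[70,[0,0,0],[0,0,-56]],[70,[0,0,0],[0,0,-64]],[70,[0,0,0],[0,0,-72]],[70,[0,0,0],[0,0,-80]],[70,[0,0,0],[0,0,-90]],[70,[0,0,0],[0,0,-90]],[10,[0,0,0],[0,0,-90]],[10,[0,0,0],[0,0,-90]],[10,[0,0,0],[0,0,-90]],[10,[0,0,0],[0,0,-90]],[10,[0,0,0],[0,0,-90]]]}}

```text
time_s: 18.2
eef_pos: [399.0, -228.6, 16.7]
ee_rot: [0.001, 0.978, -0.208, 0.0]
force: [-2.7, -3.3, 5.3]
grip_width: 0.483
grip_force: 25.1
```

```bash
python3 st.py
```

```text
t 18.2 pos [ 399.  -228.6   16.7] yaw -24.0 F [-2.7 -3.3  5.3] grip 41.2 25.1 j6 70
```

{"method": "apply_moves", "body": {"targets": [[10,[0,0,0],[0,0,0]],[10,[0,0,20],[0,0,0]],[10,[0,0,50],[0,0,0]],[10,[35,25,60],[0,0,7]],[10,[70,50,60],[0,0,14]],[10,[105,75,60],[0,0,21]],[10,[140,100,60],[0,0,27.5]],[10,[175,124,60],[0,0,27.5]],[10,[200,142,60],[0,0,27.5]],[10,[209,148.6,50],[0,0,27.5]],[10,[209,148.6,30],[0,0,27.5]],[10,[209,148.6,22],[0,0,27.5]],[10,[209,148.6,22],[0,0,27.5]],[10,[209,148.6,22],[0,0,27.5]]], "squeeze": 90}}

```text
time_s: 19.6
eef_pos: [607.6, -79.9, 38.5]
ee_rot: [-0.0, 1.0, 0.03, -0.0]
force: [-0.9, -0.4, -5.5]
grip_width: 0.46
grip_force: 92.9
```

```bash
python3 st.py; python3 - <<'E'
from h import *
r=snap('3')
for n in r:
    p=r[n][0];a=proj(n,[600,-50,14])[0].astype(int);print(n,a)
    x,y=a-[60,50]; cv2.imwrite(f'pics/c4{n}.png',p[y:y+100,x:x+120])
cv2.imwrite('pics/c4.png',np.vstack([cv2.resize(cv2.imread(f'pics/c4{n}.png'),(600,300),interpolation=cv2.INTER_CUBIC) for n in r]))
E
```

```text
t 19.6 pos [607.6 -79.9  38.5] yaw 3.4 F [-0.9 -0.4 -5.5] grip 39.3 92.9 j6 68
scene [306 256]
top [326 228]
```

View pics/c4.png

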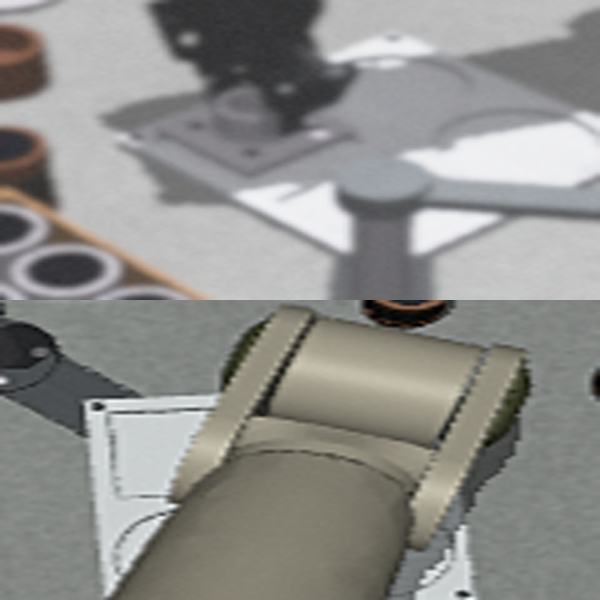

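The scene view shows the flange level and aligned over the right square nest at about (245,140). I'll lower it gently.

{"method": "apply_moves", "body": {"targets": [[10,[0.3,0,-6],[0,0,0]],[10,[0.3,0,-9],[0,0,0]],[10,[0.3,0,-12],[0,0,0]],[10,[0.3,0,-12],[0,0,0]]]}}

```text
time_s: 20.1
eef_pos: [607.8, -79.9, 28.5]
ee_rot: [0.0, 1.0, 0.03, -0.0]
force: [-13.2, -0.5, 16.0]
grip_width: 0.46
grip_force: 96.1
```

```bash
python3 st.py
```

```text
t 20.1 pos [607.8 -79.9  28.5] yaw 3.4 F [-13.2  -0.5  16. ] grip 39.3 96.1 j6 68
```

{"method": "apply_moves", "body": {"targets": [[10,[-1,0,2],[0,0,0]],[10,[-2,0,1],[0,0,0]],[10,[-2,0,-1],[0,0,0]],[10,[-2,0,-2],[0,0,0]],[10,[-2,0,-2],[0,0,0]]]}}

```text
time_s: 20.6
eef_pos: [606.1, -79.9, 26.4]
ee_rot: [0.001, 1.0, 0.03, 0.0]
force: [-11.7, -0.4, 19.1]
grip_width: 0.46
grip_force: 97.3
```

```bash
python3 st.py
```

```text
t 20.6 pos [606.1 -79.9  26.4] yaw 3.4 F [-11.7  -0.4  19.1] grip 39.3 97.3 j6 68
```

{"method": "apply_moves", "body": {"targets": [[10,[-1,0,1],[0,0,0]],[10,[-2,0,0],[0,0,0]],[10,[-2,0,0],[0,0,0]],[10,[-2,0,0],[0,0,0]]]}}

```text
time_s: 21.0
eef_pos: [605.9, -79.9, 26.3]
ee_rot: [0.001, 1.0, 0.03, 0.003]
force: [-1.1, 1.0, 10.4]
grip_width: 0.463
grip_force: 96.2
```

```bash
python3 st.py
```

```text
t 21.0 pos [605.9 -79.9  26.3] yaw 3.4 F [-1.1  1.  10.4] grip 39.6 96.2 j6 68
```

{"method": "apply_moves", "body": {"targets": [[60,[-1,0,0],[0,0,0]],[60,[-1,0,0],[0,0,0]],[60,[-1,0,0],[0,0,0]],[60,[-1,0,40],[0,0,0]],[60,[-1,0,80],[0,0,0]],[60,[-45,-30,80],[0,0,0]],[60,[-90,-60,80],[0,0,0]],[60,[-130,-100,80],[0,0,0]],[60,[-150,-140,80],[0,0,0]],[60,[-150,-145,80],[0,0,0]]]}}

```text
time_s: 22.0
eef_pos: [451.9, -227.4, 104.4]
ee_rot: [0.0, 1.0, 0.028, -0.0]
force: [1.0, 0.3, 0.5]
grip_width: 0.704
grip_force: 0.0
```

```bash
python3 st.py; python3 - <<'E'
from h import *
r=snap('4')
for n in r:
    P=r[n][2]; print(n);blobs(P,38,60,(570,640,-120,-40),20);blobs(P,28,60,(570,640,-120,-40),20)
    m=(P[...,2]<22)&(P[...,2]>8); c=np.array([607,-80]); d=P[...,:2]-c; rr=np.abs(d).max(-1); s=m&(rr<34)&(np.hypot(d[...,0],d[...,1])>25)
    q=P[s]; A=np.c_[q[:,:2]-c,np.ones(len(q))]; print('base plane',np.round(np.linalg.lstsq(A,q[:,2],rcond=None)[0],3),len(q))
    white(n,r[n][0],10,(330,680,-450,-165),175 if n=='top' else 205,100)
    a=proj(n,[600,-50,14])[0].astype(int); x,y=a-[60,50]; cv2.imwrite(f'pics/c4{n}.png',r[n][0][y:y+100,x:x+120])
cv2.imwrite('pics/c5.png',np.vstack([cv2.resize(cv2.imread(f'pics/c4{n}.png'),(600,300),interpolation=cv2.INTER_CUBIC) for n in r]))
E
```

```text
t 22.0 pos [ 451.9 -227.4  104.4] yaw 3.2 F [1.  0.3 0.5] grip 60.1 0.0 j6 47
scene
[296. 244.] 140 rect c [609.5 -79. ] wh [45.1 39.1] ang 51.7 z [39.3 45.8 49.6]
[296. 246.] 214 rect c [610.1 -78.5] wh [45.5 40.5] ang 77.5 z [29.6 42.6 49.5]
base plane [9.700e-02 7.000e-03 1.683e+01] 185
scene rect [ 454.1 -369.2] [87.1 75.7] 54.7 circ [ 457.3 -367.8] 49.9
top
[337. 224.] 109 rect c [606.9 -78.1] wh [38.6 40.6] ang 88.9 z [42.2 49.2 54.9]
[337. 224.] 122 rect c [609.5 -78.2] wh [38.6 45.7] ang 88.9 z [29.5 48.4 54.6]
base plane [5.9000e-02 1.0000e-03 1.7923e+01] 243
top rect [ 456.6 -365.4] [72.2 74. ] 56.1 circ [ 456.2 -365.8] 50.7
top rect [ 485.2 -288.9] [102.1  25.9] 48.4 circ [ 485.7 -289.1] 51.7
top rect [ 587.8 -355.3] [81.6 79.5] 89.4 circ [ 588.4 -355.1] 41.7
```

View pics/c5.png

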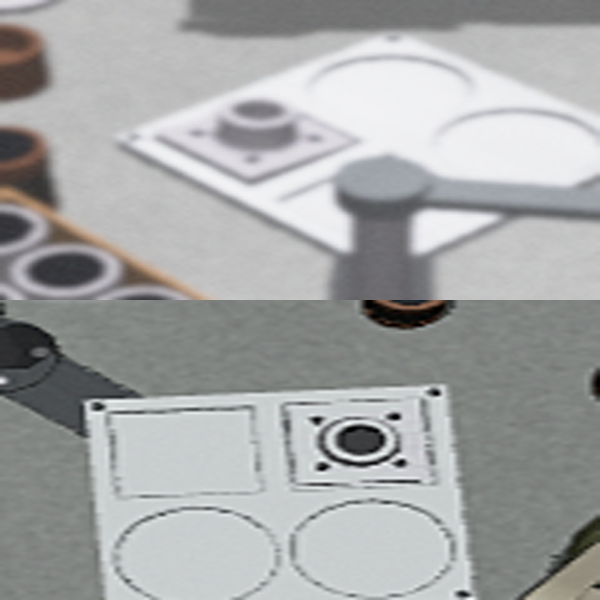

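The top view shows the flange in the nest outline at (363,444), but the depth plane tilts up towards +x, so its far edge still rests on the rim. I'll measure the nest outlines exactly.

```bash
python3 - <<'E'
from h import *
a=np.radians(3.5);R=np.array([[np.cos(a),-np.sin(a)],[np.sin(a),np.cos(a)]]);C=np.array([556.2,-34.1])
for tag in('1','2'):
  r=load(tag)
  for n in('top','scene'):
    g=cv2.cvtColor(r[n][0],cv2.COLOR_BGR2GRAY).astype(np.float32)
    s=np.arange(-105,105.1,.5)
    S=np.stack(np.meshgrid(s,s,indexing='ij'),-1).reshape(-1,2)@R.T+C
    # rectified tray-plane picture at z=14, rows=station x, cols=station y
    uv=proj(n,np.c_[S,np.full(len(S),14.)]).astype(np.float32).reshape(len(s),len(s),2)
    I=cv2.remap(g,uv[...,0],uv[...,1],cv2.INTER_LINEAR)
    def dips(prof):
        b=cv2.GaussianBlur(prof.reshape(-1,1),(1,41),0)[:,0]-prof
        return [(s[i],round(float(b[i]))) for i in range(3,len(s)-3) if b[i]==b[i-3:i+4].max() and b[i]>6]
    for y in(49,-49):
        k=(abs(s-y)<30); print(tag,n,'x-lines at y',y,dips(I[:,k].mean(1)))
    k=(abs(s-49)<30); print(tag,n,'y-lines sq',dips(I[k].mean(0)))
    k=(abs(s+49)<8); print(tag,n,'y-lines rnd',dips(I[k].mean(0)))
E
```

```text
1 top x-lines at y 49 [(np.float64(-91.0), 19), (np.float64(-67.0), 21), (np.float64(-35.5), 10), (np.float64(-23.5), 6), (np.float64(-5.5), 13), (np.float64(8.0), 23), (np.float64(88.0), 49)]
1 top x-lines at y -49 [(np.float64(-103.5), 34), (np.float64(-92.5), 13), (np.float64(-79.0), 7), (np.float64(-68.0), 21), (np.float64(-56.5), 10), (np.float64(-35.0), 7), (np.float64(-6.5), 18), (np.float64(7.5), 16), (np.float64(88.5), 58)]
1 top y-lines sq [(np.float64(-89.0), 23), (np.float64(-8.0), 21), (np.float64(9.0), 16), (np.float64(89.5), 23)]
1 top y-lines rnd [(np.float64(-93.5), 34), (np.float64(-79.5), 32), (np.float64(-71.0), 16), (np.float64(-60.0), 26), (np.float64(-40.5), 19), (np.float64(-29.0), 38), (np.float64(-18.5), 33), (np.float64(-4.5), 39), (np.float64(4.0), 21), (np.float64(26.5), 43), (np.float64(37.5), 37), (np.float64(59.5), 32), (np.float64(70.5), 39), (np.float64(93.0), 19)]
1 scene x-lines at y 49 []
1 scene x-lines at y -49 [(np.float64(13.5), 13)]
1 scene y-lines sq [(np.float64(-83.5), 12), (np.float64(13.5), 8)]
1 scene y-lines rnd [(np.float64(-4.0), 8), (np.float64(93.0), 13)]
2 top x-lines at y 49 [(np.float64(-90.0), 21), (np.float64(-5.5), 16), (np.float64(8.0), 23), (np.float64(88.0), 49)]
2 top x-lines at y -49 [(np.float64(-103.5), 34), (np.float64(-93.5), 7), (np.float64(-7.0), 16), (np.float64(7.5), 16), (np.float64(88.5), 57)]
2 top y-lines sq [(np.float64(-89.0), 23), (np.float64(-8.0), 21), (np.float64(9.0), 16), (np.float64(89.5), 23)]
2 top y-lines rnd [(np.float64(-93.5), 33), (np.float64(-4.5), 36), (np.float64(4.0), 19), (np.float64(93.0), 16)]
2 scene x-lines at y 49 []
2 scene x-lines at y -49 [(np.float64(-87.0), 6), (np.float64(13.5), 12)]
2 scene y-lines sq [(np.float64(-83.5), 12), (np.float64(13.5), 7)]
2 scene y-lines rnd [(np.float64(-87.5), 11), (np.float64(9.5), 11)]
```

{"method": "apply_moves", "body": {"targets": [[62,[20,20,0],[0,0,8]],[62,[40,40,0],[0,0,16]],[62,[60,60,0],[0,0,24]],[62,[80,80,0],[0,0,32]],[62,[100,100,0],[0,0,40]],[62,[120,120,0],[0,0,48]],[62,[140,135,0],[0,0,56]],[62,[153,147.5,0],[0,0,64]],[62,[153,147.5,0],[0,0,72]],[62,[153,147.5,0],[0,0,80]],[62,[153,147.5,-10],[0,0,90]],[62,[153,147.5,-45],[0,0,90]],[62,[153,147.5,-70],[0,0,90]],[62,[153,147.5,-79],[0,0,90]],[62,[153,147.5,-79],[0,0,90]],[10,[153,147.5,-79],[0,0,90]],[10,[153,147.5,-79],[0,0,90]],[10,[153,147.5,-79],[0,0,90]],[10,[153,147.5,-79],[0,0,90]],[10,[153,147.5,-79],[0,0,90]]], "squeeze": 25}}

```text
time_s: 24.1
eef_pos: [607.9, -76.7, 26.9]
ee_rot: [0.001, 0.686, 0.728, 0.001]
force: [-2.2, 2.1, 7.2]
grip_width: 0.49
grip_force: 25.5
```

```bash
python3 st.py
```

```text
t 24.1 pos [607.9 -76.7  26.9] yaw 93.4 F [-2.2  2.1  7.2] grip 41.8 25.5 j6 -22
```

{"method": "apply_moves", "body": {"targets": [[10,[-1,0,0],[0,0,0]],[10,[-2.5,0,0],[0,0,0]],[10,[-2.5,0,-2],[0,0,0]],[10,[-2.5,0,-4],[0,0,0]],[10,[-2.5,0,-4],[0,0,0]],[10,[-2.5,0,-4],[0,0,0]]]}}

```text
time_s: 24.7
eef_pos: [606.6, -77.4, 25.8]
ee_rot: [0.003, 0.686, 0.728, 0.001]
force: [-7.3, 4.4, 31.2]
grip_width: 0.495
grip_force: 27.3
```

```bash
python3 st.py
```

```text
t 24.7 pos [606.6 -77.4  25.8] yaw 93.4 F [-7.3  4.4 31.2] grip 42.3 27.3 j6 -22
```

{"method": "apply_moves", "body": {"targets": [[10,[-2,0,3],[0,0,0]],[10,[-2,0,8],[0,0,0]],[10,[-2,0,16],[0,0,0]],[10,[-2,0,16],[0,0,0]],[10,[-2,0,16],[0,0,0]]], "squeeze": 80}}

```text
time_s: 25.2
eef_pos: [602.0, -76.9, 36.8]
ee_rot: [-0.001, 0.686, 0.728, -0.001]
force: [-0.1, -0.0, -6.7]
grip_width: 0.468
grip_force: 81.4
```

```bash
python3 st.py;  python3 - <<'E'
from h import *
r=snap('5')
n='scene';p=r[n][0];x,y=proj(n,[600,-50,14])[0].astype(int)-[60,50]
cv2.imwrite('pics/c6.png',cv2.resize(p[y:y+80,x:x+100],(800,640)[:2] and (750,600),interpolation=cv2.INTER_CUBIC))
P=r[n][2]
c=np.array([606,-80]);d=P[...,:2]-c;s=(P[...,2]<38)&(P[...,2]>12)&(abs(d).max(-1)<36)&(np.hypot(d[...,0],d[...,1])>25)
q=P[s];print(len(q),np.linalg.lstsq(np.c_[q[:,:2]-c,np.ones(len(q))],q[:,2],rcond=None)[0])
E
```

```text
t 25.2 pos [602.  -76.9  36.8] yaw 93.4 F [-0.1 -0.  -6.7] grip 39.9 81.4 j6 -22
223 [9.17871078e-02 9.15465306e-03 2.73827395e+01]
```

View pics/c6.png

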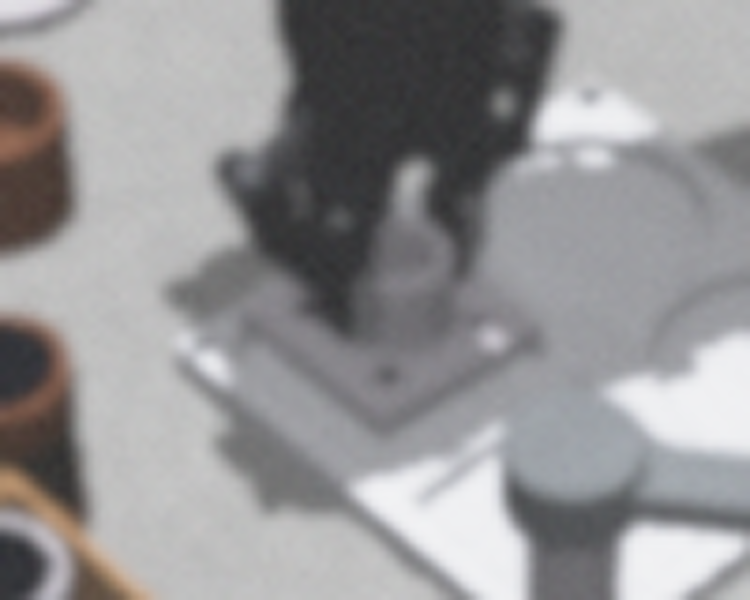

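```bash
python3 - <<'E'
from h import *
o=np.array([246,206])
for z in(19,24,29):
    W=plane('scene',[o+np.array(c)/7.5 for c in((245,328),(540,345),(385,432))],z)[:,:2]; print(z,np.round(W,1).tolist(),'c',np.round((W[0]+W[1])/2,1))
P=load('5')['scene'][2]
blobs(P,21,34,(550,660,-140,-20),20)
blobs(load('4')['scene'][2],8,19.5,(420,660,-140,-60),20)
E
```

```text
19 [[644.6, -111.5], [570.0, -38.9], [637.2, -41.1]] c [607.3 -75.2]
24 [[647.3, -107.4], [573.1, -35.3], [639.9, -37.4]] c [610.2 -71.3]
29 [[650.0, -103.4], [576.2, -31.6], [642.6, -33.7]] c [613.1 -67.5]
[297. 253.] 381 rect c [608. -78.] wh [77.9 77.3] ang 4.7 z [22.4 28.2 32.5]
[304. 239.] 556 rect c [558.7 -99.8] wh [202.7  79.2] ang 0.2 z [ 8.9 12.  18.3]
```

```bash
python3 - <<'E'
from h import *
def fit(tag,n,c,lo,hi):
    P=load(tag)[n][2];d=P[...,:2]-np.array(c);s=(P[...,2]<hi)&(P[...,2]>lo)&(abs(d).max(-1)<33)&(np.hypot(d[...,0],d[...,1])>26)
    q=P[s];
    for _ in range(3):
        A=np.c_[q[:,:2]-c,np.ones(len(q))];k=np.linalg.lstsq(A,q[:,2],rcond=None)[0];e=q[:,2]-A@k;q=q[abs(e)<2.5*e.std()]
    print(tag,n,c,np.round(k,3),len(q))
for n in('top','scene'):
    fit('1',n,[400,-230],4,18);fit('1',n,[588,-354],4,18);fit('2',n,[403,341],8,24);fit('4',n,[607,-80],8,26)
    fit('2',n,[607,-80],0,14)
fit('3','scene',[608,-78],22,42);fit('5','scene',[607,-78],18,38)
E
```

```text
1 top [400, -230] [6.0000e-03 1.0000e-03 1.0045e+01] 253
1 top [588, -354] [-1.000e-02 -1.000e-03  1.017e+01] 241
2 top [403, 341] [6.0000e-03 7.0000e-03 1.4065e+01] 255
4 top [607, -80] [ 7.5000e-02 -1.0000e-03  1.9173e+01] 274
2 top [607, -80] [7.000e-03 2.000e-03 5.917e+00] 257
1 scene [400, -230] [ 1.00e-03 -1.00e-03  7.47e+00] 103
1 scene [588, -354] [0.009 0.013 7.508] 116
2 scene [403, 341] [-8.000e-03 -3.000e-03  1.197e+01] 246
4 scene [607, -80] [1.0400e-01 6.0000e-03 1.6942e+01] 160
2 scene [607, -80] [1.000e-03 1.100e-02 3.829e+00] 212
3 scene [608, -78] [3.000e-03 7.000e-03 2.887e+01] 159
5 scene [607, -78] [9.9000e-02 6.0000e-03 2.7597e+01] 151
```

The held flange is tilted 0.1 rad in the grip, so I'll set it down on free bench where it lies flat, then regrip it properly.

{"method": "apply_moves", "body": {"targets": [[10,[0,0,20],[0,0,0]],[10,[-20,-36,20],[0,0,0]],[10,[-40,-72,20],[0,0,0]],[10,[-60,-108,20],[0,0,0]],[10,[-82,-148,20],[0,0,0]],[10,[-82,-148,5],[0,0,0]],[10,[-82,-148,-8],[0,0,0]],[10,[-82,-148,-14],[0,0,0]],[10,[-82,-148,-14],[0,0,0]],[62,[-82,-148,-14],[0,0,0]],[62,[-82,-148,-14],[0,0,0]],[62,[-82,-148,-14],[0,0,0]],[62,[-82,-148,25],[0,0,0]],[62,[-82,-148,65],[0,0,0]],[62,[-130,-148,100],[0,0,0]],[62,[-180,-148,100],[0,0,0]],[62,[-180,-100,100],[0,0,0]],[62,[-180,-60,100],[0,0,0]],[62,[-180,-60,100],[0,0,0]],[62,[-180,-60,100],[0,0,0]]]}}

```text
time_s: 27.3
eef_pos: [423.1, -136.7, 138.1]
ee_rot: [0.001, 0.685, 0.728, 0.0]
force: [-0.0, -1.2, 0.5]
grip_width: 0.728
grip_force: 0.0
```

```bash
python3 st.py; python3 - <<'E'
from h import *
r=snap('6')
white('top',r['top'][0],10,(330,680,-450,-145),175)
white('scene',r['scene'][0],10,(330,680,-450,-155),210)
P=r['top'][2];c=[522,-226];d=P[...,:2]-np.array(c);s=(P[...,2]<20)&(abs(d).max(-1)<36);q=P[s&(P[...,2]>4)];print(np.linalg.lstsq(np.c_[q[:,:2]-c,np.ones(len(q))],q[:,2],rcond=None)[0])
for n in r: blobs(r[n][2],28,50,(470,570,-290,-170),20)
E
```

```text
t 27.3 pos [ 423.1 -136.7  138.1] yaw 93.5 F [-0.  -1.2  0.5] grip 62.2 0.0 j6 -37
top rect [ 443.4 -179. ] [90.3 26.1] 59.3 circ [ 446.6 -180.6] 45.7
top rect [ 456.9 -364.8] [73.6 74. ] 56.1 circ [ 456.6 -365.3] 51.1
top rect [ 523.1 -226.5] [73.7 74. ] 4.2 circ [ 523.5 -226.3] 50.1
top rect [ 587.8 -355.3] [81.6 79.5] 89.4 circ [ 588.4 -355.1] 41.7
[-7.27232273e-03  4.86541260e-03  1.06342537e+01]
[288. 205.] 121 rect c [ 525.9 -225.6] wh [42.7 41.7] ang 77.8 z [28.9 35.2 39.6]
[391. 254.] 119 rect c [ 523.2 -225.8] wh [40.2 40.6] ang 61.3 z [31.4 39.7 44.6]
```

{"method": "apply_moves", "body": {"targets": [[66,[40,-36,0],[0,0,0]],[66,[80,-72,0],[0,0,0]],[66,[100,-89.6,-20],[0,0,0]],[66,[100,-89.6,-65],[0,0,0]],[66,[100,-89.6,-105],[0,0,0]],[66,[100,-89.6,-121],[0,0,0]],[66,[100,-89.6,-121],[0,0,0]],[66,[100,-89.6,-121],[0,0,0]],[66,[100,-89.6,-121],[0,0,0]],[10,[100,-89.6,-121],[0,0,0]],[10,[100,-89.6,-121],[0,0,0]],[10,[100,-89.6,-121],[0,0,0]],[10,[100,-89.6,-121],[0,0,0]],[10,[100,-89.6,-121],[0,0,0]]], "squeeze": 25}}

```text
time_s: 28.8
eef_pos: [522.9, -226.8, 17.4]
ee_rot: [0.001, 0.686, 0.728, -0.0]
force: [-2.8, 0.2, 7.0]
grip_width: 0.484
grip_force: 24.9
```

```bash
python3 st.py
```

```text
t 28.8 pos [ 522.9 -226.8   17.4] yaw 93.4 F [-2.8  0.2  7. ] grip 41.4 24.9 j6 -39
```

{"method": "apply_moves", "body": {"targets": [[70,[0,0,0],[0,0,0]],[70,[0,0,0],[0,0,0]],[70,[0,0,0],[0,0,-8]],[70,[0,0,0],[0,0,-16]],[70,[0,0,0],[0,0,-24]],[70,[0,0,0],[0,0,-32]],[70,[0,0,0],[0,0,-40]],[70,[0,0,0],[0,0,-48]],[70,[0,0,0],[0,0,-56]],[70,[0,0,0],[0,0,-64]],[70,[0,0,0],[0,0,-72]],[70,[0,0,0],[0,0,-80]],[70,[0,0,0],[0,0,-90]],[70,[0,0,0],[0,0,-90]],[70,[0,0,0],[0,0,-90]],[10,[0,0,0],[0,0,-90]],[10,[0,0,0],[0,0,-90]],[10,[0,0,0],[0,0,-90]],[10,[0,0,0],[0,0,-90]],[10,[0,0,0],[0,0,-90]]]}}

```text
time_s: 30.8
eef_pos: [522.7, -226.7, 16.5]
ee_rot: [0.0, 1.0, 0.03, 0.0]
force: [-0.9, -1.1, 3.2]
grip_width: 0.483
grip_force: 25.7
```

```bash
python3 st.py
```

```text
t 30.8 pos [ 522.7 -226.7   16.5] yaw 3.4 F [-0.9 -1.1  3.2] grip 41.2 25.7 j6 51
```

{"method": "apply_moves", "body": {"targets": [[10,[0,0,0],[0,0,0]],[10,[0,0,20],[0,0,0]],[10,[0,0,40],[0,0,0]],[10,[20,36,40],[0,0,0]],[10,[40,72,40],[0,0,0]],[10,[60,108,40],[0,0,0]],[10,[80,140,40],[0,0,0]],[10,[84.2,146.9,35],[0,0,0]],[10,[84.2,146.9,25],[0,0,0]],[10,[84.2,146.9,19],[0,0,0]],[10,[84.2,146.9,19],[0,0,0]],[10,[84.2,146.9,19],[0,0,0]],[10,[84.2,146.9,16],[0,0,0]],[10,[84.2,146.9,13],[0,0,0]],[10,[84.2,146.9,12],[0,0,0]],[10,[84.2,146.9,12],[0,0,0]]], "squeeze": 90}}

```text
time_s: 32.4
eef_pos: [606.7, -79.6, 28.1]
ee_rot: [-0.0, 1.0, 0.03, -0.0]
force: [-0.1, -0.5, -5.8]
grip_width: 0.461
grip_force: 92.6
```

```bash
python3 st.py
```

```text
t 32.4 pos [606.7 -79.6  28.1] yaw 3.4 F [-0.1 -0.5 -5.8] grip 39.4 92.6 j6 68
```

Free so far (bottom 2 mm into the nest). I'll continue lowering.

{"method": "apply_moves", "body": {"targets": [[10,[0,0,-2],[0,0,0]],[10,[0,0,-4],[0,0,0]],[10,[0,0,-5],[0,0,0]],[10,[0,0,-5],[0,0,0]]]}}

```text
time_s: 32.8
eef_pos: [606.8, -79.6, 23.2]
ee_rot: [-0.0, 1.0, 0.03, -0.0]
force: [0.4, -0.5, -5.9]
grip_width: 0.46
grip_force: 92.6
```

```bash
python3 st.py
```

```text
t 32.8 pos [606.8 -79.6  23.2] yaw 3.4 F [ 0.4 -0.5 -5.9] grip 39.3 92.6 j6 68
```

{"method": "apply_moves", "body": {"targets": [[62,[0,0,0],[0,0,0]],[62,[0,0,0],[0,0,0]],[62,[0,0,0],[0,0,0]],[66,[0,0,30],[0,0,0]],[66,[0,0,65],[0,0,0]],[66,[-23,-43,65],[0,0,8]],[66,[-46,-86,65],[0,0,16]],[66,[-69,-130,65],[0,0,24]],[66,[-92,-174,65],[0,0,32]],[66,[-115,-218,65],[0,0,40]],[66,[-138,-262,65],[0,0,48]],[66,[-150.3,-285.4,65],[0,0,52.7]],[66,[-150.3,-285.4,35],[0,0,52.7]],[66,[-150.3,-285.4,10],[0,0,52.7]],[66,[-150.3,-285.4,-6],[0,0,52.7]],[66,[-150.3,-285.4,-6],[0,0,52.7]],[66,[-150.3,-285.4,-6],[0,0,52.7]],[66,[-150.3,-285.4,-6],[0,0,52.7]]], "squeeze": 25}}

```text
time_s: 34.6
eef_pos: [457.1, -365.5, 18.7]
ee_rot: [0.001, 0.882, 0.47, 0.0]
force: [0.2, 0.7, -0.0]
grip_width: 0.771
grip_force: 0.0
```

```bash
python3 st.py; python3 - <<'E'
from h import *
r=snap('7')
def fit(n,c,lo,hi):
    P=r[n][2];d=P[...,:2]-np.array(c);s=(P[...,2]<hi)&(P[...,2]>lo)&(abs(d).max(-1)<33)&(np.hypot(d[...,0],d[...,1])>26)
    q=P[s];print(n,np.round(np.linalg.lstsq(np.c_[q[:,:2]-c,np.ones(len(q))],q[:,2],rcond=None)[0],3),len(q))
for n in r: fit(n,[607,-80],8,26)
white('top',r['top'][0],10,(330,680,-450,-145),175);white('scene',r['scene'][0],10,(330,680,-450,-155),205,80)
E
```

```text
t 34.6 pos [ 457.1 -365.5   18.7] yaw 56.1 F [ 0.2  0.7 -0. ] grip 65.8 0.0 j6 -16
scene [9.0000e-03 5.0000e-03 1.3789e+01] 170
top [ 9.0000e-03 -9.0000e-03  1.5736e+01] 276
top rect [ 587.8 -355.3] [81.6 79.5] 89.4 circ [ 588.4 -355.1] 41.7
```

Square 1 is seated flat, with its base top at 16 mm and no tilt. Now I'll double-grip square 2.

{"method": "apply_moves", "body": {"targets": [[10,[0,0,-1.5],[0,0,0]],[10,[0,0,-1.5],[0,0,0]],[10,[0,0,-1.5],[0,0,0]],[10,[0,0,-1.5],[0,0,0]],[10,[0,0,-1.5],[0,0,0]],[70,[0,0,-1.5],[0,0,0]],[70,[0,0,-1.5],[0,0,0]],[70,[0,0,-1.5],[0,0,-8]],[70,[0,0,-1.5],[0,0,-16]],[70,[0,0,-1.5],[0,0,-24]],[70,[0,0,-1.5],[0,0,-32]],[70,[0,0,-1.5],[0,0,-40]],[70,[0,0,-1.5],[0,0,-48]],[70,[0,0,-1.5],[0,0,-56]],[70,[0,0,-1.5],[0,0,-64]],[70,[0,0,-1.5],[0,0,-72]],[70,[0,0,-1.5],[0,0,-80]],[70,[0,0,-1.5],[0,0,-90]],[70,[0,0,-1.5],[0,0,-90]],[70,[0,0,-1.5],[0,0,-90]]]}}

```text
time_s: 36.7
eef_pos: [456.5, -365.0, 15.7]
ee_rot: [-0.0, 0.957, -0.29, 0.0]
force: [-0.3, -1.1, 0.6]
grip_width: 0.824
grip_force: 0.0
```

{"method": "apply_moves", "body": {"targets": [[70,[0,0,0],[0,0,0]],[10,[0,0,0],[0,0,0]],[10,[0,0,0],[0,0,0]],[10,[0,0,0],[0,0,0]],[10,[0,0,0],[0,0,0]],[10,[0,0,0],[0,0,0]]]}}

```text
time_s: 37.3
eef_pos: [456.5, -365.2, 16.0]
ee_rot: [0.0, 0.957, -0.291, 0.0]
force: [-0.6, -0.2, 2.8]
grip_width: 0.48
grip_force: 25.7
```

```bash
python3 st.py
```

```text
t 37.3 pos [ 456.5 -365.2   16. ] yaw -33.9 F [-0.6 -0.2  2.8] grip 41.0 25.7 j6 74
```

{"method": "apply_moves", "body": {"targets": [[10,[0,0,0],[0,0,0]],[10,[0,0,25],[0,0,0]],[10,[0,0,70],[0,0,0]],[10,[14,38,70],[0,0,6]],[10,[28,76,70],[0,0,12]],[10,[43,115,70],[0,0,18]],[10,[58,154,70],[0,0,24]],[10,[72,192,70],[0,0,30]],[10,[87,230,70],[0,0,37.4]],[10,[102,270,70],[0,0,37.4]],[10,[116,308,70],[0,0,37.4]],[10,[130,346,70],[0,0,37.4]],[10,[144.6,383,70],[0,0,37.4]],[10,[144.6,383,45],[0,0,37.4]],[10,[144.6,383,25],[0,0,37.4]],[10,[144.6,383,19],[0,0,37.4]],[10,[144.6,383,19],[0,0,37.4]],[10,[144.6,383,15],[0,0,37.4]],[10,[144.6,383,12],[0,0,37.4]],[10,[144.6,383,12],[0,0,37.4]]], "squeeze": 90}}

```text
time_s: 39.3
eef_pos: [601.1, 17.9, 27.9]
ee_rot: [-0.0, 1.0, 0.031, 0.0]
force: [-0.0, -0.4, -3.9]
grip_width: 0.464
grip_force: 92.0
```

```bash
python3 st.py
```

```text
t 39.3 pos [601.1  17.9  27.9] yaw 3.5 F [-0.  -0.4 -3.9] grip 39.6 92.0 j6 77
```

{"method": "apply_moves", "body": {"targets": [[10,[0,0,-2],[0,0,0]],[10,[0,0,-4],[0,0,0]],[10,[0,0,-5],[0,0,0]],[10,[0,0,-5],[0,0,0]]]}}

```text
time_s: 39.7
eef_pos: [601.0, 18.0, 22.6]
ee_rot: [-0.0, 1.0, 0.031, -0.0]
force: [-0.1, -0.2, -4.0]
grip_width: 0.463
grip_force: 92.0
```

```bash
python3 st.py
```

```text
t 39.7 pos [601.   18.   22.6] yaw 3.5 F [-0.1 -0.2 -4. ] grip 39.5 92.0 j6 77
```

{"method": "apply_moves", "body": {"targets": [[62,[0,0,0],[0,0,0]],[62,[0,0,0],[0,0,0]],[62,[0,0,0],[0,0,0]],[66,[0,0,35],[0,0,0]],[66,[0,0,70],[0,0,0]],[66,[-30,-35,80],[0,0,0]],[66,[-60,-70,80],[0,0,0]],[66,[-90,-105,80],[0,0,0]],[66,[-120,-140,80],[0,0,0]],[66,[-150,-170,80],[0,0,0]],[66,[-150,-170,80],[0,0,0]],[66,[-150,-170,80],[0,0,0]]]}}

```text
time_s: 40.9
eef_pos: [451.2, -152.6, 103.3]
ee_rot: [0.0, 1.0, 0.03, 0.001]
force: [0.8, -0.4, 0.5]
grip_width: 0.771
grip_force: 0.0
```

```bash
python3 st.py; python3 - <<'E'
from h import *
r=snap('8')
def fit(n,c,lo,hi):
    P=r[n][2];d=P[...,:2]-np.array(c);s=(P[...,2]<hi)&(P[...,2]>lo)&(abs(d).max(-1)<33)&(np.hypot(d[...,0],d[...,1])>26)
    q=P[s];print(n,np.round(np.linalg.lstsq(np.c_[q[:,:2]-c,np.ones(len(q))],q[:,2],rcond=None)[0],3),len(q))
for n in r: fit(n,[607,-80],8,26);fit(n,[601,18],8,26)
white('top',r['top'][0],10,(330,680,-450,-145),175);white('scene',r['scene'][0],10,(330,680,-450,-155),205,80)
E
```

```text
t 40.9 pos [ 451.2 -152.6  103.3] yaw 3.4 F [ 0.8 -0.4  0.5] grip 65.8 0.0 j6 54
scene [ 0.015  0.    14.046] 176
scene [-6.0000e-03 -3.0000e-03  1.3602e+01] 62
top [-1.5000e-02 -0.0000e+00  1.6336e+01] 278
top [ 2.0000e-03 -9.0000e-03  1.5869e+01] 282
top rect [ 483.6 -189. ] [102.2  26.3] 57.6 circ [ 485.7 -190.7] 51.4
top rect [ 587.8 -355.3] [81.7 79.5] 89.4 circ [ 588.4 -355.1] 41.7
scene rect [ 607.  -360.4] [93.3 44.8] 84.0 circ [ 590.4 -358.7] 47.0
```

{"method": "apply_moves", "body": {"targets": [[68,[25,-37,0],[0,0,0]],[68,[50,-74,0],[0,0,0]],[68,[75,-111,0],[0,0,0]],[68,[100,-148,0],[0,0,0]],[68,[125,-185,0],[0,0,0]],[68,[136.9,-202.7,-5],[0,0,0]],[68,[136.9,-202.7,-40],[0,0,0]],[68,[136.9,-202.7,-70],[0,0,0]],[68,[136.9,-202.7,-86.5],[0,0,0]],[68,[136.9,-202.7,-86.5],[0,0,0]],[68,[136.9,-202.7,-86.5],[0,0,0]],[68,[136.9,-202.7,-86.5],[0,0,0]],[10,[136.9,-202.7,-86.5],[0,0,0]],[10,[136.9,-202.7,-86.5],[0,0,0]],[10,[136.9,-202.7,-86.5],[0,0,0]],[10,[136.9,-202.7,-86.5],[0,0,0]],[10,[136.9,-202.7,-86.5],[0,0,0]]], "squeeze": 25}}

```text
time_s: 42.7
eef_pos: [588.4, -355.2, 17.5]
ee_rot: [0.001, 1.0, 0.031, 0.001]
force: [-0.7, 0.7, 6.5]
grip_width: 0.48
grip_force: 25.4
```

```bash
python3 st.py
```

```text
t 42.7 pos [ 588.4 -355.2   17.5] yaw 3.5 F [-0.7  0.7  6.5] grip 41.0 25.4 j6 46
```

{"method": "apply_moves", "body": {"targets": [[70,[0,0,0],[0,0,0]],[70,[0,0,0],[0,0,0]],[70,[0,0,0],[0,0,8]],[70,[0,0,0],[0,0,16]],[70,[0,0,0],[0,0,24]],[70,[0,0,0],[0,0,32]],[70,[0,0,0],[0,0,40]],[70,[0,0,0],[0,0,48]],[70,[0,0,0],[0,0,56]],[70,[0,0,0],[0,0,64]],[70,[0,0,0],[0,0,72]],[70,[0,0,0],[0,0,80]],[70,[0,0,0],[0,0,90]],[70,[0,0,0],[0,0,90]],[70,[0,0,0],[0,0,90]],[10,[0,0,0],[0,0,90]],[10,[0,0,0],[0,0,90]],[10,[0,0,0],[0,0,90]],[10,[0,0,0],[0,0,90]],[10,[0,0,0],[0,0,90]]]}}

```text
time_s: 44.7
eef_pos: [587.9, -354.7, 16.4]
ee_rot: [-0.0, 0.685, 0.728, -0.0]
force: [-2.0, 0.2, 2.9]
grip_width: 0.482
grip_force: 26.1
```

```bash
python3 st.py
```

```text
t 44.7 pos [ 587.9 -354.7   16.4] yaw 93.5 F [-2.   0.2  2.9] grip 41.2 26.1 j6 -44
```

{"method": "apply_moves", "body": {"targets": [[10,[0,0,0],[0,0,0]],[10,[0,0,25],[0,0,0]],[10,[0,0,60],[0,0,0]],[10,[-11,38,60],[0,0,0]],[10,[-22,76,60],[0,0,0]],[10,[-33,115,60],[0,0,0]],[10,[-44,154,60],[0,0,0]],[10,[-55,192,60],[0,0,0]],[10,[-66,230,60],[0,0,0]],[10,[-78.6,269,60],[0,0,0]],[10,[-78.6,269,40],[0,0,0]],[10,[-78.6,269,24],[0,0,0]],[10,[-78.6,269,19],[0,0,0]],[10,[-78.6,269,19],[0,0,0]],[10,[-78.6,269,15],[0,0,0]],[10,[-78.6,269,12],[0,0,0]],[10,[-78.6,269,12],[0,0,0]]], "squeeze": 90}}

```text
time_s: 46.4
eef_pos: [509.3, -85.8, 28.2]
ee_rot: [-0.0, 0.685, 0.728, -0.0]
force: [0.4, 0.1, -3.7]
grip_width: 0.458
grip_force: 92.2
```

```bash
python3 st.py
```

```text
t 46.4 pos [509.3 -85.8  28.2] yaw 93.5 F [ 0.4  0.1 -3.7] grip 39.2 92.2 j6 -26
```

{"method": "apply_moves", "body": {"targets": [[10,[0,0,-2],[0,0,0]],[10,[0,0,-4],[0,0,0]],[10,[0,0,-5],[0,0,0]],[10,[0,0,-5],[0,0,0]]]}}

```text
time_s: 46.8
eef_pos: [509.3, -85.7, 23.2]
ee_rot: [-0.0, 0.685, 0.728, -0.0]
force: [0.1, -0.0, -5.1]
grip_width: 0.465
grip_force: 92.2
```

```bash
python3 st.py
```

```text
t 46.8 pos [509.3 -85.7  23.2] yaw 93.5 F [ 0.1 -0.  -5.1] grip 39.7 92.2 j6 -26
```

{"method": "apply_moves", "body": {"targets": [[62,[0,0,0],[0,0,0]],[62,[0,0,0],[0,0,0]],[62,[0,0,0],[0,0,0]],[62,[0,0,40],[0,0,0]],[62,[0,0,85],[0,0,0]],[62,[-40,0,115],[0,0,0]],[62,[-80,0,150],[0,0,-8]],[62,[-110,0,190],[0,0,-16]],[62,[-110,0,235],[0,0,-24]],[62,[-110,0,265],[0,0,-30]],[62,[-110,0,265],[0,0,-30]],[62,[-110,0,265],[0,0,-30]]]}}

```text
time_s: 48.0
eef_pos: [399.4, -85.7, 288.3]
ee_rot: [0.0, 0.85, 0.527, 0.0]
force: [-0.2, -0.6, 0.3]
grip_width: 0.728
grip_force: 0.0
```

```bash
python3 st.py; python3 - <<'E'
from h import *
r=snap('9')
def fit(n,c,lo,hi):
    P=r[n][2];d=P[...,:2]-np.array(c);s=(P[...,2]<hi)&(P[...,2]>lo)&(abs(d).max(-1)<33)&(np.hypot(d[...,0],d[...,1])>26)
    q=P[s];print(n,np.round(np.linalg.lstsq(np.c_[q[:,:2]-c,np.ones(len(q))],q[:,2],rcond=None)[0],3),len(q))
for n in r:
    fit(n,[607,-80],8,26);fit(n,[601,18],8,26);fit(n,[509,-86],8,26)
    blobs(r[n][2],208,250,(560,680,150,280),10); blobs(r[n][2],28,60,(470,640,-120,60),20)
p=r['top'][0];cv2.imwrite('pics/c7.png',cv2.resize(p[150:330,140:460],(800,450)))
E
```

```text
t 48.0 pos [399.4 -85.7 288.3] yaw 63.6 F [-0.2 -0.6  0.3] grip 62.1 0.0 j6 -2
scene [3.0000e-03 1.0000e-03 1.3607e+01] 179
scene [1.1000e-02 7.0000e-03 1.3862e+01] 62
scene [7.0000e-03 1.9000e-02 1.3582e+01] 152
[384. 263.] 203 rect c [616.9 220. ] wh [23.3 23.5] ang 26.3 z [210.9 233.1 241. ]
[323. 229.] 165 rect c [514.8 -84.2] wh [43.1 37.9] ang 50.0 z [29.6 40.5 46. ]
[296. 246.] 184 rect c [611.1 -77.4] wh [42.3 39.4] ang 51.8 z [30.1 41.  45.9]
top [ 6.000e-03 -4.000e-03  1.604e+01] 283
top [-3.0000e-03 -1.0000e-03  1.6011e+01] 282
top [-8.0000e-03  1.3000e-02  1.5923e+01] 124
[217. 210.] 103 rect c [611.9 217.9] wh [22.7 22.5] ang 8.4 z [215.3 240.2 246.5]
[337. 224.] 126 rect c [606.5 -78.2] wh [38.7 40.3] ang 89.0 z [32.3 44.8 52. ]
[302. 227.] 132 rect c [601.9  18.2] wh [41.7 38.6] ang 0.7 z [31.4 44.1 50.8]
[343. 255.] 49 rect c [519.7 -93.5] wh [38.4 13.9] ang 51.0 z [39.4 46.3 51.9]
```

View pics/c7.png

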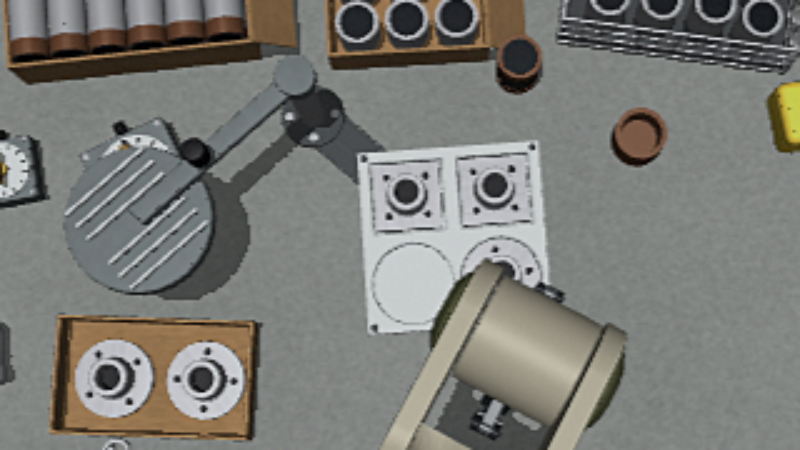

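All three fresh flanges are seated flat: the squares at crop (407,193) and (495,187), and the round under the wrist at (500,265). Both cured flanges are in the carton. Now I'll swing the lamp back; its knob is at crop (196,152), about (614,219) mm.

{"method": "apply_moves", "body": {"targets": [[50,[28,40,5],[0,0,0]],[50,[56,80,5],[0,0,0]],[50,[84,120,5],[0,0,0]],[50,[112,160,5],[0,0,0]],[50,[140,200,5],[0,0,0]],[50,[168,240,5],[0,0,0]],[50,[196,279,5],[0,0,0]],[50,[214.6,304.5,5],[0,0,0]],[50,[214.6,304.5,5],[0,0,0]],[50,[214.6,304.5,-35],[0,0,0]],[50,[214.6,304.5,-70],[0,0,0]],[50,[214.6,304.5,-81],[0,0,0]],[50,[214.6,304.5,-81],[0,0,0]],[50,[214.6,304.5,-81],[0,0,0]],[10,[214.6,304.5,-81],[0,0,0]],[10,[214.6,304.5,-81],[0,0,0]],[10,[214.6,304.5,-81],[0,0,0]],[10,[214.6,304.5,-81],[0,0,0]],[10,[214.6,304.5,-81],[0,0,0]]], "squeeze": 30}}

```text
time_s: 50.0
eef_pos: [613.3, 220.2, 209.3]
ee_rot: [-0.001, 0.85, 0.527, 0.001]
force: [-6.8, 4.7, 7.0]
grip_width: 0.27
grip_force: 30.7
```

```bash
python3 st.py
```

```text
t 50.0 pos [613.3 220.2 209.3] yaw 63.6 F [-6.8  4.7  7. ] grip 23.0 30.7 j6 36
```

{"method": "apply_moves", "body": {"targets": [[10,[-6,-6,0],[0,0,4]],[10,[-12,-13,0],[0,0,8]],[10,[-22.5,-27,0],[0,0,16]],[10,[-31,-42.5,0],[0,0,24]],[10,[-37,-59,0],[0,0,32]],[10,[-40,-76,0],[0,0,40]],[10,[-41,-94,0],[0,0,48]],[10,[-40,-111,0],[0,0,56]],[10,[-36,-128.5,0],[0,0,64]],[10,[-30,-145,0],[0,0,72]],[10,[-22,-160,0],[0,0,80]],[10,[-11,-174.5,0],[0,0,88]],[10,[0.9,-187,0],[0,0,96]],[10,[0.9,-187,0],[0,0,96]],[10,[0.9,-187,0],[0,0,96]]]}}

```text
time_s: 51.5
eef_pos: [614.5, 28.6, 209.1]
ee_rot: [0.0, 0.179, 0.984, -0.003]
force: [-10.2, -14.2, 6.8]
grip_width: 0.27
grip_force: 31.5
```

```bash
python3 st.py;python3 - <<'E'
from h import *
r=snap('10')
for n in r:
    P=r[n][2]; blobs(P,165,182,(450,660,-140,60),100); blobs(P,208,245,(570,650,0,70),10)
E
```

```text
t 51.5 pos [614.5  28.6 209.1] yaw 159.4 F [-10.2 -14.2   6.8] grip 23.1 31.5 j6 -77
[303. 210.] 704 rect c [601.  -62.7] wh [142.9  58.3] ang 54.3 z [169.8 173.8 180.4]
[340. 211.] 522 rect c [ 5.328e+02 -2.000e-01] wh [142.4  51. ] ang 40.9 z [168.4 173.5 179.7]
[321. 217.] 158 rect c [625.2  34.2] wh [20.2 46.7] ang 5.4 z [211.2 228.  241.4]
[331. 237.] 1623 rect c [554.8 -60.3] wh [103.2 149.5] ang 74.2 z [170.5 175.8 180.6]
```

{"method": "apply_moves", "body": {"targets": [[50,[0,-3,0],[0,0,0]],[50,[0,-3,0],[0,0,0]],[50,[0,-3,0],[0,0,0]],[50,[0,-3,45],[0,0,0]],[50,[0,-3,85],[0,0,0]],[50,[-30,40,85],[0,0,0]],[50,[-60,80,85],[0,0,0]],[50,[-90,125,85],[0,0,0]],[50,[-120,170,85],[0,0,0]],[50,[-150,210,85],[0,0,0]],[50,[-150,210,85],[0,0,0]],[50,[-150,210,85],[0,0,0]]]}}

```text
time_s: 52.8
eef_pos: [464.2, 243.1, 292.7]
ee_rot: [0.0, 0.176, 0.984, 0.0]
force: [-0.6, -0.2, 0.1]
grip_width: 0.589
grip_force: 0.0
```

```bash
python3 st.py;cat > lamp.py <<'E'
from h import *
import sys
r=snap(sys.argv[1])
for n in r:
    P=r[n][2]; m=(P[...,2]>160)&(P[...,2]<190)&(np.hypot(P[...,0]-555,P[...,1]+35)<110)
    m=cv2.morphologyEx(m.astype(np.uint8),cv2.MORPH_OPEN,np.ones((5,5)))
    if n=='scene': m[200:,:]&=1
    ys,xs=np.nonzero(m); q=plane(n,np.c_[xs,ys],176)[:,:2].astype(np.float32); h=cv2.convexHull(q)[:,0]
    e=cv2.minEnclosingCircle(h); f=cv2.fitEllipse(h); print(n,'head circ',np.round(e[0],1),round(e[1],1),'ell',np.round(f[0],1),np.round(f[1],1))
    blobs(P,208,250,(570,650,0,70),10); blobs(P,195,206,(660,730,90,160),10)
E
python3 lamp.py 11;python3 - <<'E'
from h import *
p=cv2.imread('pics/top11.png');cv2.imwrite('pics/c8.png',cv2.resize(p[160:310,150:390],(800,500),interpolation=cv2.INTER_CUBIC))
E
```

```text
t 52.8 pos [464.2 243.1 292.7] yaw 159.7 F [-0.6 -0.2  0.1] grip 50.3 0.0 j6 -55
scene head circ [568.4 -30. ] 79.7 ell [569.8 -30.4] [149.1 159. ]
[321. 215.] 169 rect c [620.3  30.9] wh [23.7 22.4] ang 57.2 z [210.4 230.9 240.6]
[322. 265.] 246 rect c [698.5 126. ] wh [39.7 41.7] ang 0.6 z [195.5 198.1 200.2]
top head circ [559.6 -38.3] 75.1 ell [559.8 -38.2] [147.4 149.3]
[295. 208.] 96 rect c [615.3  28.1] wh [21.8 23.1] ang 83.6 z [213.1 240.5 246.5]
[257. 180.] 200 rect c [695.1 124.9] wh [40.8 39.5] ang 19.2 z [195.9 200.3 204.3]
```

View pics/c8.png

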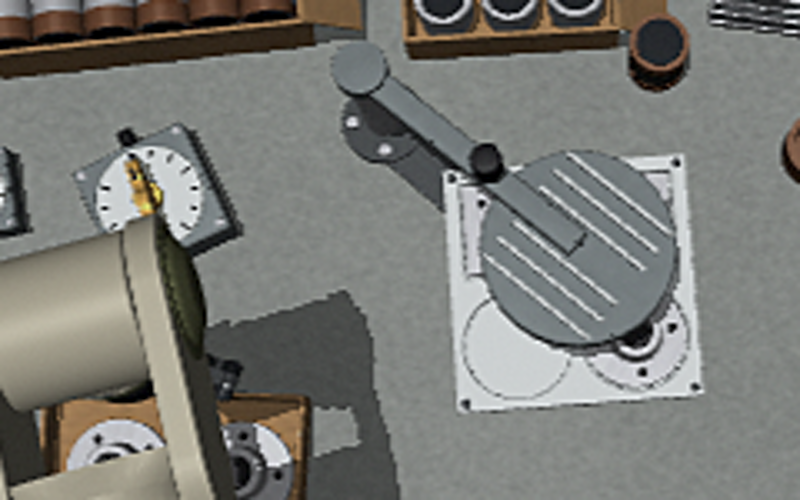

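The lamp is about 1.9° past centre (head centre at crop (580,249), towards the right). I'll regrip the knob at its exact zero position with the fingers tangential.

{"method": "apply_moves", "body": {"targets": [[50,[25,-35,0],[0,0,8]],[50,[50,-70,0],[0,0,16]],[50,[75,-105,0],[0,0,24]],[50,[100,-140,0],[0,0,32]],[50,[125,-175,0],[0,0,40]],[50,[150.3,-210.5,0],[0,0,48]],[50,[150.3,-210.5,0],[0,0,56]],[50,[150.3,-210.5,0],[0,0,64]],[50,[150.3,-210.5,0],[0,0,70]],[50,[150.3,-210.5,-40],[0,0,70]],[50,[150.3,-210.5,-75],[0,0,70]],[50,[150.3,-210.5,-84],[0,0,70]],[50,[150.3,-210.5,-84],[0,0,70]],[50,[150.3,-210.5,-84],[0,0,70]],[10,[150.3,-210.5,-84],[0,0,70]],[10,[150.3,-210.5,-84],[0,0,70]],[10,[150.3,-210.5,-84],[0,0,70]],[10,[150.3,-210.5,-84],[0,0,70]],[10,[150.3,-210.5,-84],[0,0,70]],[10,[150.3,-210.5,-84],[0,0,70]]]}}

```text
time_s: 54.9
eef_pos: [615.9, 30.9, 210.1]
ee_rot: [0.001, -0.419, 0.908, -0.001]
force: [0.1, -2.2, 6.8]
grip_width: 0.265
grip_force: 29.8
```

```bash
python3 st.py
```

```text
t 54.9 pos [615.9  30.9 210.1] yaw 229.5 F [ 0.1 -2.2  6.8] grip 22.7 29.8 j6 -147
```

{"method": "apply_moves", "body": {"targets": [[10,[-1.5,1.6,0],[0,0,0]],[10,[-1.5,1.6,0],[0,0,0]],[10,[-1.5,1.6,0],[0,0,0]],[10,[-1.5,1.6,0],[0,0,0]]]}}

```text
time_s: 55.3
eef_pos: [614.5, 32.1, 210.1]
ee_rot: [0.001, -0.418, 0.908, -0.001]
force: [0.2, -4.2, 5.3]
grip_width: 0.275
grip_force: 29.8
```

```bash
python3 st.py
```

```text
t 55.3 pos [614.5  32.1 210.1] yaw 229.4 F [ 0.2 -4.2  5.3] grip 23.5 29.8 j6 -147
```

{"method": "apply_moves", "body": {"targets": [[50,[-1.5,1.6,0],[0,0,0]],[50,[-1.5,1.6,0],[0,0,0]],[50,[-1.5,1.6,0],[0,0,0]],[50,[-1.5,1.6,45],[0,0,0]],[50,[-1.5,1.6,85],[0,0,0]],[50,[-30,40,85],[0,0,-8]],[50,[-60,80,85],[0,0,-16]],[50,[-90,125,85],[0,0,-24]],[50,[-120,170,85],[0,0,-32]],[50,[-150,210,85],[0,0,-40]],[50,[-150,210,85],[0,0,-48]],[50,[-150,210,85],[0,0,-50]]]}}

```text
time_s: 56.5
eef_pos: [462.3, 244.7, 293.6]
ee_rot: [0.0, 0.005, 1.0, 0.0]
force: [-0.4, -0.5, 0.3]
grip_width: 0.584
grip_force: 0.0
```

```bash
python3 st.py; python3 lamp.py 12; python3 - <<'E'
from h import *
r=load('12')
for n in r:
    p=r[n][0];hsv=cv2.cvtColor(p,cv2.COLOR_BGR2HSV);P=r[n][2]
    m=(hsv[...,0]>12)&(hsv[...,0]<32)&(hsv[...,1]>110)&(np.hypot(P[...,0]-626,P[...,1]-314)<50)
    W=P[m&(P[...,2]>60)&(P[...,2]<102)];rr=cv2.minAreaRect(W[:,:2].astype(np.float32));print(n,m.sum(),np.round(rr,1) if 0 else rr, np.percentile(W[:,2],[5,50,95]))
    t=W[W[:,2]>86]; print('top part',cv2.minAreaRect(t[:,:2].astype(np.float32)),len(t)); 
    ys,xs=np.nonzero(m); x,y=int(xs.mean()),int(ys.mean()); cv2.imwrite(f'pics/k{n}.png',cv2.resize(p[y-30:y+30,x-30:x+30],(400,400),interpolation=cv2.INTER_CUBIC)); print(x,y)
cv2.imwrite('pics/c9.png',np.hstack([cv2.imread(f'pics/k{n}.png') for n in r]))
E
```

```text
t 56.5 pos [462.3 244.7 293.6] yaw 179.5 F [-0.4 -0.5  0.3] grip 49.9 0.0 j6 -74
scene head circ [565.8 -26.9] 79.8 ell [565.4 -26.8] [148.4 159.9]
[323. 215.] 163 rect c [618.3  33.3] wh [24.  22.2] ang 23.8 z [210.  231.4 241.1]
[322. 265.] 244 rect c [697.7 125.2] wh [41.4 39.3] ang 49.2 z [195.7 197.9 200.3]
top head circ [555.6 -34.4] 75.0 ell [555.7 -34.4] [147.5 149.4]
[294. 209.] 98 rect c [613.6  30. ] wh [21.9 24. ] ang 89.0 z [214.1 239.6 246.2]
[258. 180.] 207 rect c [695.6 123.5] wh [43.7 40.7] ang 77.3 z [195.6 199.4 203.3]
scene 75 ((627.6812133789062, 318.33416748046875), (46.797607421875, 10.081037521362305), 18.12765884399414) [62.62326182 88.34457445 93.11197867]
top part ((627.09375, 315.7901306152344), (44.25690841674805, 6.722634792327881), 19.991989135742188) 49
406 340
top 94 ((624.8118896484375, 310.5690002441406), (47.53789520263672, 15.249428749084473), 13.842984199523926) [61.94925997 88.41326315 96.57695253]
top part ((623.9112548828125, 313.15472412109375), (47.568206787109375, 10.904321670532227), 19.60929298400879) 52
193 217
```

View pics/c9.png

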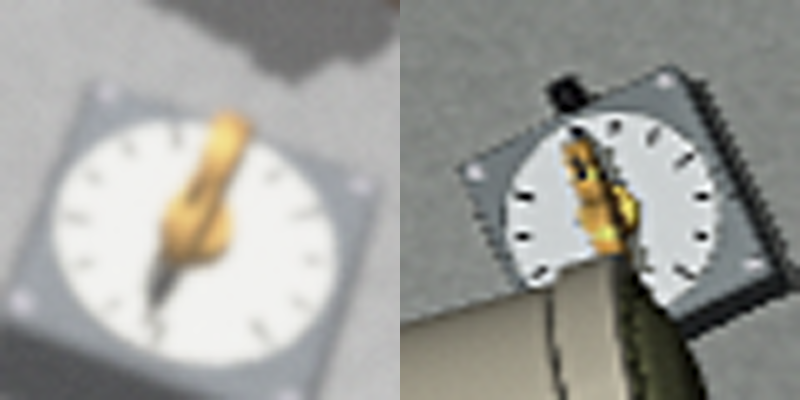

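The crop shows the wing key on the large timer, its dark pointer end towards +x (scene crop (155,290), top crop (577,150)). The lamp is now centred (head at (555.7,-34.4) over the tray at (556,-34.3)). I'll refine the key pose.

```bash
python3 - <<'E'
from h import *
for tag in('0','12'):
  r=load(tag)
  for n in r:
    P=r[n][2]
    for lo in (80,86):
        m=((P[...,2]>lo)&(P[...,2]<105)&(np.hypot(P[...,0]-627,P[...,1]-315)<45))
        W=P[m]; z=95; ys,xs=np.nonzero(m); q=plane(n,np.c_[xs,ys],z)[:,:2].astype(np.float32)
        x=W[:,:2]-W[:,:2].mean(0);v=np.linalg.svd(x,full_matrices=False)[2][0]
        print(tag,n,lo,len(W),'rect',[np.round(t,1).tolist() for t in cv2.minAreaRect(W[:,:2].astype(np.float32))],'rect z95',[np.round(t,1).tolist() for t in cv2.minAreaRect(q)],'pca',round(np.degrees(np.arctan(v[1]/v[0])),1))
    # dial: white disc at z=50
    p=r[n][0];hsv=cv2.cvtColor(p,cv2.COLOR_BGR2HSV);v_,u_=np.mgrid[:480,:640];G=plane(n,np.c_[u_.ravel(),v_.ravel()],50).reshape(480,640,3)
    m=((hsv[...,2]>(215 if n=='scene' else 190))&(hsv[...,1]<40)&(np.hypot(G[...,0]-625,G[...,1]-313)<44));q=G[m][:,:2].astype(np.float32)
    print('dial',[np.round(t,1) for t in cv2.minEnclosingCircle(cv2.convexHull(q))])
E
```

```text
0 scene 80 131 rect [[627.3, 314.3], [53.9, 10.3], 19.6] rect z95 [[633.8, 318.0], [57.3, 10.9], 20.8] pca 19.1
0 scene 86 102 rect [[628.3, 314.6], [50.4, 10.1], 19.8] rect z95 [[632.0, 316.9], [53.1, 10.0], 20.8] pca 19.6
dial [array([624.4, 313.1]), np.float64(43.6)]
0 top 80 86 rect [[622.6, 312.2], [52.9, 11.3], 20.4] rect z95 [[620.7, 310.5], [54.5, 11.7], 19.5] pca 19.7
0 top 86 71 rect [[622.6, 312.2], [52.9, 11.3], 20.4] rect z95 [[621.5, 310.8], [52.9, 11.7], 19.5] pca 20.1
dial [array([623.9, 313.4]), np.float64(43.0)]
12 scene 80 127 rect [[627.3, 314.2], [52.5, 10.3], 20.0] rect z95 [[633.3, 317.8], [56.3, 10.9], 20.8] pca 19.0
12 scene 86 101 rect [[626.6, 313.8], [48.8, 10.2], 19.8] rect z95 [[630.4, 316.3], [49.8, 10.0], 20.8] pca 20.5
dial [array([624.4, 313.2]), np.float64(43.7)]
12 top 80 79 rect [[624.4, 313.3], [48.6, 11.2], 20.8] rect z95 [[623.3, 311.7], [48.9, 12.3], 21.9] pca 21.3
12 top 86 65 rect [[624.4, 313.3], [48.6, 11.0], 20.1] rect z95 [[623.2, 312.3], [48.8, 10.6], 20.9] pca 20.7
dial [array([623.9, 313.4]), np.float64(43.0)]
```

{"method": "apply_moves", "body": {"targets": [[45,[40,17,0],[0,0,7]],[45,[80,34,0],[0,0,14]],[45,[120,51,0],[0,0,20.5]],[45,[162.3,68.6,0],[0,0,20.5]],[45,[162.3,68.6,-40],[0,0,20.5]],[45,[162.3,68.6,-85],[0,0,20.5]],[45,[162.3,68.6,-130],[0,0,20.5]],[45,[162.3,68.6,-170],[0,0,20.5]],[45,[162.3,68.6,-205],[0,0,20.5]],[45,[162.3,68.6,-225],[0,0,20.5]],[45,[162.3,68.6,-229],[0,0,20.5]],[45,[162.3,68.6,-229],[0,0,20.5]],[45,[162.3,68.6,-229],[0,0,20.5]],[2,[162.3,68.6,-229],[0,0,20.5]],[2,[162.3,68.6,-229],[0,0,20.5]],[2,[162.3,68.6,-229],[0,0,20.5]],[2,[162.3,68.6,-229],[0,0,20.5]],[2,[162.3,68.6,-229],[0,0,20.5]],[2,[162.3,68.6,-229],[0,0,20.5]]], "squeeze": 50}}

```text
time_s: 58.5
eef_pos: [625.7, 313.4, 65.6]
ee_rot: [0.001, -0.174, 0.985, 0.001]
force: [-2.0, 8.3, 3.9]
grip_width: 0.111
grip_force: 52.3
```

```bash
sed -i "s/'j6'/'tz',np.round(s['wrist_torque'],2),'j6'/" st.py; python3 st.py
```

```text
t 58.5 pos [625.7 313.4  65.6] yaw 200.1 F [-2.   8.3  3.9] grip 9.5 52.3 tz [ 1.04  0.45 -0.22] j6 -93
```

{"method": "apply_moves", "body": {"targets": [[2,[0,0,0],[0,0,-8]],[2,[0,0,0],[0,0,-16]],[2,[0,0,0],[0,0,-24]],[2,[0,0,0],[0,0,-32]],[2,[0,0,0],[0,0,-40]],[2,[0,0,0],[0,0,-48]],[2,[0,0,0],[0,0,-56]],[2,[0,0,0],[0,0,-64]],[2,[0,0,0],[0,0,-72]],[2,[0,0,0],[0,0,-80]],[2,[0,0,0],[0,0,-88]],[2,[0,0,0],[0,0,-96]],[2,[0,0,0],[0,0,-104]],[2,[0,0,0],[0,0,-112]],[2,[0,0,0],[0,0,-120]],[2,[0,0,0],[0,0,-120]],[2,[0,0,0],[0,0,-120]]], "squeeze": 70}}

```text
time_s: 60.2
eef_pos: [621.8, 309.1, 65.5]
ee_rot: [-0.001, 0.766, 0.643, -0.007]
force: [-30.7, -18.2, 21.5]
grip_width: 0.103
grip_force: 73.9
```

```bash
python3 st.py
```

```text
t 60.2 pos [621.8 309.1  65.5] yaw 80.0 F [-30.7 -18.2  21.5] grip 8.8 73.9 tz [-2.73  4.79 -0.03] j6 27
```

{"method": "apply_moves", "body": {"targets": [[45,[0,0,0],[0,0,-120]],[45,[0,0,0],[0,0,0]],[45,[0,0,0],[0,0,0]]]}}

```text
time_s: 60.5
eef_pos: [626.1, 311.5, 64.8]
ee_rot: [0.0, 0.765, 0.644, 0.0]
force: [0.3, 0.9, -0.2]
grip_width: 0.527
grip_force: 0.0
```

```bash
python3 st.py
```

```text
t 60.5 pos [626.1 311.5  64.8] yaw 80.2 F [ 0.3  0.9 -0.2] grip 45.0 0.0 tz [-0.03  0.01  0.05] j6 27
```

{"method": "apply_moves", "body": {"targets": [[50,[-3,0,50],[0,0,0]],[50,[-3,0,50],[0,0,8]],[50,[-3,0,50],[0,0,16]],[50,[-3,0,50],[0,0,24]],[50,[-3,0,50],[0,0,32]],[50,[-3,0,50],[0,0,40]],[50,[-3,0,50],[0,0,48]],[50,[-3,0,50],[0,0,56]],[50,[-3,0,50],[0,0,64]],[50,[-3,0,50],[0,0,72]],[50,[-3,0,50],[0,0,80]],[50,[-3,0,50],[0,0,88]],[50,[-3,0,50],[0,0,96]],[50,[-3,0,50],[0,0,104]],[50,[-3,0,50],[0,0,112]],[50,[-3,0,50],[0,0,120]]]}}

```text
time_s: 62.1
eef_pos: [623.1, 311.5, 114.5]
ee_rot: [0.0, -0.175, 0.985, 0.0]
force: [-0.2, -0.6, 0.3]
grip_width: 0.588
grip_force: 0.0
```

{"method": "apply_moves", "body": {"targets": [[50,[0,0,0],[0,0,8]],[50,[0,0,0],[0,0,16]],[50,[0,0,0],[0,0,24]],[50,[0,0,0],[0,0,32]],[50,[0,0,0],[0,0,40]],[50,[0,0,0],[0,0,48]],[50,[0,0,0],[0,0,56]],[50,[0,0,0],[0,0,60]],[50,[0,0,0],[0,0,60]]]}}

```text
time_s: 63.0
eef_pos: [623.1, 311.5, 114.5]
ee_rot: [0.0, -0.642, 0.766, -0.0]
force: [-0.3, 0.4, -0.2]
grip_width: 0.588
grip_force: 0.0
```

```bash
python3 st.py; cat > key.py <<'E'
from h import *
import sys
r=snap(sys.argv[1])
for n in r:
    P=r[n][2]; m=(P[...,2]>72)&(P[...,2]<100)&(np.hypot(P[...,0]-625,P[...,1]-313)<34); W=P[m]
    if len(W)>20: print(n,len(W),[np.round(t,1).tolist() for t in cv2.minAreaRect(W[:,:2].astype(np.float32))])
p=r['scene'][0]; cv2.imwrite(f'pics/key{sys.argv[1]}.png',cv2.resize(p[300:390,360:450],(540,540),interpolation=cv2.INTER_CUBIC))
E
python3 key.py 13
```

```text
t 63.0 pos [623.1 311.5 114.5] yaw 259.9 F [-0.3  0.4 -0.2] grip 50.2 0.0 tz [ 0.03 -0.01  0.05] j6 -153
scene 164 [[627.2, 318.5], [45.2, 12.4], 77.0]
```

View pics/key13.png

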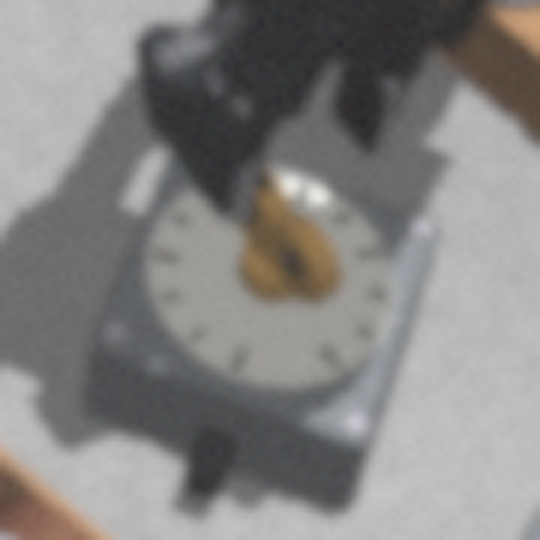

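The key's wing now stands at about 78°, so the first stroke of −120° took. I'll regrip and wind again.

{"method": "apply_moves", "body": {"targets": [[50,[0,0.5,-30],[0,0,0]],[50,[0,0.5,-47],[0,0,0]],[50,[0,0.5,-50],[0,0,0]],[50,[0,0.5,-50],[0,0,0]],[2,[0,0.5,-50],[0,0,0]],[2,[0,0.5,-50],[0,0,0]],[2,[0,0.5,-50],[0,0,0]],[2,[0,0.5,-50],[0,0,0]],[2,[0,0.5,-50],[0,0,0]],[2,[0,0.5,-50],[0,0,0]]], "squeeze": 50}}

```text
time_s: 64.1
eef_pos: [622.4, 312.3, 65.5]
ee_rot: [-0.0, -0.643, 0.766, 0.0]
force: [-7.1, 0.5, 6.7]
grip_width: 0.105
grip_force: 50.1
```

```bash
python3 st.py
```

```text
t 64.1 pos [622.4 312.3  65.5] yaw 260.0 F [-7.1  0.5  6.7] grip 9.0 50.1 tz [-0.06  1.02 -0.04] j6 -153
```

{"method": "apply_moves", "body": {"targets": [[2,[0,0,0],[0,0,-8]],[2,[0,0,0],[0,0,-16]],[2,[0,0,0],[0,0,-24]],[2,[0,0,0],[0,0,-32]],[2,[0,0,0],[0,0,-40]],[2,[0,0,0],[0,0,-48]],[2,[0,0,0],[0,0,-56]],[2,[0,0,0],[0,0,-64]],[2,[0,0,0],[0,0,-72]],[2,[0,0,0],[0,0,-80]],[2,[0,0,0],[0,0,-88]],[2,[0,0,0],[0,0,-96]],[2,[0,0,0],[0,0,-104]],[2,[0,0,0],[0,0,-110]],[2,[0,0,0],[0,0,-110]],[2,[0,0,0],[0,0,-110]]], "squeeze": 70}}

```text
time_s: 65.7
eef_pos: [622.2, 312.4, 65.6]
ee_rot: [-0.001, 0.259, 0.966, -0.0]
force: [-8.8, 0.3, 6.8]
grip_width: 0.104
grip_force: 71.6
```

```bash
python3 st.py
```

```text
t 65.7 pos [622.2 312.4  65.6] yaw 150.0 F [-8.8  0.3  6.8] grip 8.9 71.6 tz [-0.14  1.24 -0.04] j6 -43
```

{"method": "apply_moves", "body": {"targets": [[30,[0,0,0],[0,0,0]],[30,[0,0,0],[0,0,0]],[2,[0,0,0],[0,0,0]],[2,[0,0,0],[0,0,0]],[2,[0,0,0],[0,0,0]],[2,[0,0,0],[0,0,0]],[2,[0,0,0],[0,0,-8]],[2,[0,0,0],[0,0,-16]],[2,[0,0,0],[0,0,-24]],[2,[0,0,0],[0,0,-32]],[2,[0,0,0],[0,0,-40]],[2,[0,0,0],[0,0,-48]],[2,[0,0,0],[0,0,-56]],[2,[0,0,0],[0,0,-64]],[2,[0,0,0],[0,0,-68]],[2,[0,0,0],[0,0,-68]]]}}

```text
time_s: 67.3
eef_pos: [622.2, 311.0, 65.6]
ee_rot: [0.0, 0.755, 0.655, -0.002]
force: [-10.8, -7.4, 12.0]
grip_width: 0.108
grip_force: 69.5
```

```bash
python3 st.py
```

```text
t 67.3 pos [622.2 311.   65.6] yaw 81.9 F [-10.8  -7.4  12. ] grip 9.2 69.5 tz [-1.17  1.66 -0.02] j6 25
```

{"method": "apply_moves", "body": {"targets": [[2,[0,0,0],[0,0,-4]],[2,[0,0,0],[0,0,-8]],[2,[0,0,0],[0,0,-12]],[2,[0,0,0],[0,0,-12]]]}}

```text
time_s: 67.7
eef_pos: [622.1, 311.0, 65.7]
ee_rot: [0.001, 0.818, 0.575, -0.002]
force: [-11.8, -7.9, 13.3]
grip_width: 0.106
grip_force: 120.3
```

```bash
python3 st.py
```

```text
t 67.7 pos [622.1 311.   65.7] yaw 70.2 F [-11.8  -7.9  13.3] grip 9.1 120.3 tz [-1.31  1.76  2.64] j6 37
```

The wrist torque jumped to 2.6 N m at yaw 70°, which is 5.4 rad from the start: the stop. I'll let go and retreat.

{"method": "apply_moves", "body": {"targets": [[50,[0,0,0],[0,0,0]],[50,[0,0,0],[0,0,0]],[50,[0,0,0],[0,0,0]],[50,[0,0,40],[0,0,0]],[50,[0,0,80],[0,0,0]],[50,[-40,-10,120],[0,0,0]],[50,[-85,-20,140],[0,0,0]],[50,[-130,-30,160],[0,0,0]],[50,[-175,-30,180],[0,0,0]],[50,[-220,-30,190],[0,0,0]],[50,[-220,-30,190],[0,0,0]],[50,[-220,-30,190],[0,0,0]]]}}

```text
time_s: 68.9
eef_pos: [402.8, 282.1, 255.0]
ee_rot: [0.0, 0.819, 0.574, 0.001]
force: [-0.6, -0.3, 0.1]
grip_width: 0.586
grip_force: 0.0
```

```bash
python3 st.py; python3 key.py 14; python3 lamp.py 15; python3 - <<'E'
from h import *
r=load('15')
P=r['top'][2]
W=P[(P[...,2]>86)&(P[...,2]<102)&(np.hypot(P[...,0]-624,P[...,1]-312)<34)][:,:2];x=W-W.mean(0);v=np.linalg.svd(x,full_matrices=False)[2][0];print('wing',np.degrees(np.arctan2(v[1],v[0]))%180,W.mean(0))
p=r['top'][0];cv2.imwrite('pics/c10.png',cv2.resize(p[160:340,130:450],(800,450),interpolation=cv2.INTER_CUBIC))
E
```

```text
t 68.9 pos [402.8 282.1 255. ] yaw 70.1 F [-0.6 -0.3  0.1] grip 50.0 0.0 tz [-0.03  0.03 -0.03] j6 41
scene 210 [[625.7, 314.2], [57.0, 12.0], 77.2]
top 90 [[623.6, 316.3], [62.0, 10.6], 74.9]
scene head circ [564.9 -25.8] 80.2 ell [565.7 -26.5] [147.9 161.1]
[323. 215.] 159 rect c [617.7  33.6] wh [22.5 22. ] ang 26.8 z [211.6 232.9 241.9]
[322. 265.] 248 rect c [698.4 127.4] wh [40.4 40.1] ang 20.6 z [195.7 197.9 200.2]
top head circ [555.8 -34.8] 74.9 ell [555.7 -34.5] [147.6 149.5]
[294. 209.] 97 rect c [612.9  30.8] wh [22.8 22.9] ang 0.7 z [213.3 240.  245.3]
[257. 180.] 202 rect c [695.5 125.4] wh [40.5 41.8] ang 89.3 z [195.9 200.  203.9]
wing 75.20463358343302 [622.36928687 311.78410976]
```

View pics/c10.png

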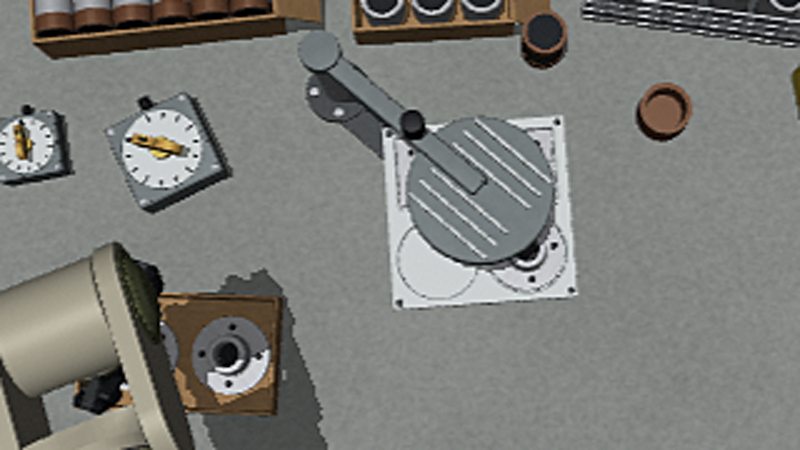

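The wing reads about 75° with the lamp centred and everything else in place. I'll do a quick check turn to confirm the key is really at its stop.

{"method": "apply_moves", "body": {"targets": [[50,[45,6,-10],[0,0,5]],[50,[90,12,-20],[0,0,5]],[50,[135,18,-40],[0,0,5]],[50,[180,24,-70],[0,0,5]],[50,[219.5,30,-100],[0,0,5]],[50,[219.5,30,-135],[0,0,5]],[50,[219.5,30,-170],[0,0,5]],[50,[219.5,30,-188],[0,0,5]],[50,[219.5,30,-189],[0,0,5]],[50,[219.5,30,-189],[0,0,5]],[2,[219.5,30,-189],[0,0,5]],[2,[219.5,30,-189],[0,0,5]],[2,[219.5,30,-189],[0,0,5]],[2,[219.5,30,-189],[0,0,5]],[2,[219.5,30,-189],[0,0,5]],[2,[219.5,30,-189],[0,0,5]]], "squeeze": 70}}

```text
time_s: 70.7
eef_pos: [622.3, 312.3, 66.6]
ee_rot: [0.0, 0.793, 0.61, 0.0]
force: [-4.8, -0.5, 6.3]
grip_width: 0.107
grip_force: 68.7
```

```bash
python3 st.py
```

```text
t 70.7 pos [622.3 312.3  66.6] yaw 75.1 F [-4.8 -0.5  6.3] grip 9.2 68.7 tz [-0.02  0.77  0.7 ] j6 32
```

{"method": "apply_moves", "body": {"targets": [[2,[0,0,0],[0,0,-1.5]],[2,[0,0,0],[0,0,-3]],[2,[0,0,0],[0,0,-3]]]}}

```text
time_s: 71.0
eef_pos: [622.3, 312.3, 66.7]
ee_rot: [0.0, 0.808, 0.589, 0.0]
force: [-5.4, -1.1, 5.6]
grip_width: 0.107
grip_force: 93.8
```

```bash
python3 st.py
```

```text
t 71.0 pos [622.3 312.3  66.7] yaw 72.2 F [-5.4 -1.1  5.6] grip 9.1 93.8 tz [-0.21  0.79  1.73] j6 35
```

Torque climbs at once (0.7 to 1.7 N m), so the key is on its stop. I'll release, retreat and do a final check.

{"method": "apply_moves", "body": {"targets": [[50,[0,0,0],[0,0,0]],[50,[0,0,0],[0,0,0]],[50,[0,0,0],[0,0,0]],[50,[0,0,40],[0,0,0]],[50,[0,0,80],[0,0,0]],[50,[-40,-15,120],[0,0,0]],[50,[-85,-50,140],[0,0,0]],[50,[-130,-90,160],[0,0,0]],[50,[-175,-130,180],[0,0,0]],[50,[-220,-170,190],[0,0,0]],[50,[-240,-210,190],[0,0,0]],[50,[-240,-210,190],[0,0,0]],[50,[-240,-210,190],[0,0,0]]]}}

```text
time_s: 72.3
eef_pos: [380.6, 99.6, 256.5]
ee_rot: [0.001, 0.81, 0.586, 0.001]
force: [0.5, 0.0, 0.6]
grip_width: 0.586
grip_force: 0.0
```

```bash
python3 st.py; python3 key.py 16; python3 - <<'E'
from h import *
r=load('16')
blobs(r['top'][2],28,60,(350,460,210,380),20); white('top',r['top'][0],14,(340,460,180,400),165)
blobs(r['scene'][2],30,50,(470,640,-120,60),20)
E
```

```text
t 72.3 pos [380.6  99.6 256.5] yaw 71.8 F [0.5 0.  0.6] grip 50.0 0.0 tz [-0.02 -0.04 -0.03] j6 16
scene 207 [[626.1, 314.3], [56.5, 12.9], 76.3]
top 92 [[622.5, 311.7], [53.9, 10.8], 74.6]
[183. 301.] 134 rect c [402.1 341.2] wh [39.  42.2] ang 53.3 z [34.1 42.8 48.7]
top rect [399.4 203.9] [44.6 35.4] 89.4 circ [398.6 204.2] 27.1
top rect [387.3 260.1] [45.4 91. ] 85.8 circ [387.3 251.6] 46.9
top rect [402.2 341.3] [82.8 81.7] 89.4 circ [402.5 341.5] 42.1
[297. 246.] 168 rect c [612.2 -76.7] wh [40.4 38.6] ang 8.5 z [31.2 41.4 45.7]
```

Everything is in place, so I'm handing in.

```bash
python3 -c "
from rig import ctrl
print(ctrl.finish_job())"
```

```text
the job is handed in; nothing more can be done
None
```

I handed the job in at 72 s with every step done in the order asked: both cured flanges are flat in the carton, all three fresh flanges are seated flat in matching nests, the lamp is centred over the tray, and the key was then wound to its stop.

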